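# Fetch the shoe horn from behind the shoe-care things on the pull-out tray

## Task

The shoe horn lies at the back of the pulled-out white tray, behind the spray can, the lint roller and the shoe brush. Without knocking anything over, first set those three aside on the grey felt mat, standing as they stand now, then lay the shoe horn flat in the wooden valet tray, and only then put the brush, roller and can back on the white tray, each where and as it stood at the start. Leave the polish tin and the key bowl where they are.

Things in the scene. Friction and masses are not known exactly. Their poses are not given: they have to be found in the camera images.
- spray_can: Closed upright aerosol can, plain aluminium with a black plastic cap, 142 mm tall. Body 52 mm diameter up to 100 mm, cap 47 mm diameter from 108 to 142 mm. 0.2 kg. Origin: centre of its underside, z up. Stands in the front row of the pull-out tray.
- lint_roller: Lint roller standing on the end of its roll, handle up, 155 mm tall: white paper roll 52 mm diameter (54 mm rim at the foot) up to 86 mm, then a short cone and a grey round handle, 26 to 28 mm diameter between 100 and 148 mm height. 0.13 kg. Origin: centre of its underside, z up. Stands in the front row of the pull-out tray, beside the can.
- shoe_brush: Shoe brush, steel back and stiff black bristles, lying bristles down in the middle row of the pull-out tray, across it, about 10 to 15 mm behind the front row and in front of the shoe horn. 130 mm long along its own y, 50 mm wide along x, 53 mm tall: bristles (43 mm wide) 0 to 30 mm, steel back 50 mm wide 30 to 46 mm, rounded crown above. 0.24 kg. Origin: centre of its underside.
- shoe_horn: Dark grey silicone shoe horn (stiff), lying flat across the pull-out tray, behind the brush. Along its own y from -87 to +100 mm; handle towards -y. From y = -44 to +20 mm it is 26 mm wide and 16 mm thick, the best place to grip; beyond +20 mm a thin scooped blade, up to 44 mm wide, about 9 mm high at the edges. 0.07 kg. Origin: underside, near the centre of mass; x across, z up.
- pull_tray: White laminate tray, pulled out of the low cabinet, fixed. Origin: on the upper face of its floor (26 mm above the work surface); x points to the cabinet, away from the robot, y across. Inside 280 mm wide (y), from x = -110 mm (front wall, 32 mm high above the floor) to +204 mm; side walls 25 mm high. The cabinet's front, 200 mm high, begins 175 to 200 mm behind the origin (+x).
- felt_mat: Grey felt mat on the work surface, beside the tray, on the left or the right: the side area. 300 mm along its x, 160 mm along its y, 4 mm thick. Origin: centre of its underside. Fixed.
- valet_tray: Shallow dark-wood valet tray on the work surface, on the other side from the mat. Outside 260 mm along its x, 150 mm along its y, walls 22 mm high and 7 mm thick, floor 7 mm thick. Origin: centre of its underside. Fixed. The shoe horn fits in only along x.
- polish_tin: Low round metal tin, 55 mm diameter, 23 mm high, at the left front corner of the pull-out tray. Origin: centre of its underside. To be left alone.
- key_bowl: White ceramic bowl, 100 mm diameter, 42 mm high, on the work surface at the left, in front of the cabinet. Origin: centre of its underside. To be left alone.

How it is judged (in metres and radians):
On the way, in this order (a step that is already met when the one before it is completed fails the run):
1. brush, lint roller and spray can all stand upright on the felt mat, at rest (x of shoe_brush in the frame of felt_mat between -0.145 and 0.145 m and y of shoe_brush in the frame of felt_mat between -0.078 and 0.078 m and z of each of shoe_brush, lint_roller, spray_can in the frame of felt_mat below 0.012 m and angle between each of shoe_brush, lint_roller, spray_can's own z axis and vertical below 0.15 rad and linear speed of each of shoe_brush, lint_roller, spray_can below 0.03 m/s and x of lint_roller in the frame of felt_mat between -0.145 and 0.145 m and y of lint_roller in the frame of felt_mat between -0.078 and 0.078 m and x of spray_can in the frame of felt_mat between -0.145 and 0.145 m and y of spray_can in the frame of felt_mat between -0.078 and 0.078 m), for 0.2 s.
2. the shoe horn lies flat in the valet tray, at rest, while the other three still stand on the mat (all of step 1 and x of shoe_horn in the frame of valet_tray between -0.045 and 0.045 m and y of shoe_horn in the frame of valet_tray between -0.06 and 0.06 m and z of shoe_horn in the frame of valet_tray below 0.013 m and angle between the y axis of shoe_horn and the x axis of valet_tray, either way round below 0.4 rad and angle between shoe_horn's own z axis and vertical below 0.15 rad and linear speed of shoe_horn below 0.03 m/s), for 0.2 s.
At the end, for the whole second after the job is handed in: The shoe horn lies flat inside the valet tray, along it, at rest. Brush (bristles down), lint roller (handle up) and spray can stand on the pull-out tray, upright and at rest, each within 15 mm of where it stood at the start, the brush across the tray within about 14 degrees (x of shoe_horn in the frame of valet_tray between -0.045 and 0.045 m and y of shoe_horn in the frame of valet_tray between -0.06 and 0.06 m and z of shoe_horn in the frame of valet_tray below 0.013 m and angle between the y axis of shoe_horn and the x axis of valet_tray, either way round below 0.4 rad and angle between each of shoe_horn, shoe_brush, lint_roller, spray_can's own z axis and vertical below 0.15 rad and linear speed of each of shoe_horn, shoe_brush, lint_roller, spray_can below 0.03 m/s and distance of each of shoe_brush, lint_roller, spray_can from where it was at the start of the episode below 0.015 m and angle between the y axis of shoe_brush and the y axis of pull_tray, either way round below 0.25 rad); the robot touches nothing.
It fails at once if the brush, the lint roller or the spray can is knocked over (angle between any of shoe_brush, lint_roller, spray_can's own z axis and vertical above 0.7 rad).
It fails at once if the polish tin is disturbed (moved more than 20 mm) (distance of polish_tin from where it was at the start of the episode above 0.02 m).
It fails at once if the key bowl is disturbed (moved more than 30 mm) (distance of key_bowl from where it was at the start of the episode above 0.03 m).
It also fails if it takes over 149 s, if anything falls off the work surface, if the arm or the gripper's body presses on something with over 40 N, if the wrist force passes 120 N, or if a joint passes its speed limit or range.

## Robot

A 6-joint arm with a two-finger parallel gripper is mounted at the origin on the work surface. World frame = base frame: x ahead of the robot, y to its left, z up, the work surface at z = 0. Lengths are in mm, angles in degrees, forces in N, time in s.
With the tool pointing down it reaches from about 300 to 850 mm from the base axis. Payload 4.2 kg.
Tool frame: the origin (TCP) lies at the very end of the fingers, on their centre line; the grasp point (between the pads) lies 19 mm behind it; z points along the fingers, y is the direction in which the jaws open and shut (so a half turn about z gives the same grasp; the last joint's range is limited). The gripper opens to 91 mm and grips with 3 to 60 N. Pads are 32 mm wide; open, the fingers measure 118 mm over their backs; the gripper's body (76 mm by 178 mm) begins 60 mm behind the grasp point.
Start: joints at [75.115, 18.312, 89.639, -0, 72.044, -1.146], TCP at [136.569, 558.563, 213.976] pointing down, gripper open.
Joint ranges: [-177.97, 177.97], [-48.28, 115.42], [12.27, 149.76], [-77.06, 257.06], [2.81, 150.46], [-146.56, 146.56]. Speed limits (degrees/s): [147.25, 147.25, 180, 180, 180, 180].

## Interface

Orientations are given as [roll, pitch, yaw] about the fixed x, y, z axes, in that order (R = Rz(yaw) Ry(pitch) Rx(roll)).
In Python, from workcell import env gives the robot as it stands. The module is installed in compiled form; this text tells all that it offers.
- The arm moves only by the tool arm_command, never from a script. Its argument "targets" is a list of rows, each a list of 5 numbers: the closure, from 0 (fully open) to 1 (shut), then the shift along the tool's x, y, z each as a share of 50 cm, from -1 to 1, then the turn about the tool's z as a share of pi/4 rad, from -1 to 1. A call has 1 to 8 rows; each row is the pose to reach, as a shift and turn from the pose measured when the call began, along the tool's axes at that moment; what a row does not reach only later rows make up. A row lasts 1/12 s, in which the tool goes at most 41.7 mm and 7.16 degrees, less where a joint would pass 70% of its speed; a pose out of reach is approached as far as the arm can. A call with a number of a shift or a turn outside -1 to 1 is refused whole. A call with a gripper value outside its range is refused whole. The fingers move at their own pace and stop on an object; "squeeze" is the grip in N (left out, the last holds). Time passes only in rows, so rows that repeat a pose let the fingers close. It gives the time, the measured TCP pose, the force and the opening at its end, in the units of the state.
- env.state(): the state, without advancing time (a new reading comes with each control period).
- env.grab_frame(name): name is "scene" or "top" or "wrist"; returns the picture (480x640x3 uint8, red, green, blue); there is no depth.
- env.camera_params(name): a dict with "camera_matrix" (3x3 intrinsics, pixels), "dist_coeffs" ([k1, k2, p1, p2, k3] as OpenCV has them; the pictures are not rectified), "R" (3x3) and "t" (3): a world point X has camera coordinates R X + t; the wrist camera has in their place "hand_eye" (4x4, takes a point from camera to tool coordinates, whose origin is the TCP and whose axes are the flange's). Camera axes: x right, y down, z forward; pixel columns grow to the right and rows downward; lengths in mm; the calibration is good to about 2 mm. A picture is of the moment at which its call begins: read the wrist's pose just before it. camera_params takes no time and is no camera call.
- env.job_done(): hands the job in, once; it reports no verdict.
The state is a dict: "time_s": time; "qpos": joint angles; "qvel": joint speeds; "effort": joint torques, N m; "ee_pos": TCP position; "ee_rot": TCP orientation; "force": force on the tool from outside, world axes, zero at the start; "torque": the same for the moment, N m; "gripper_width": finger opening in mm.
Only numpy, scipy, OpenCV 4.12 (cv2) and the standard library are available. Lean on these libraries where they do the work, as an engineer would, in place of code of your own. Each camera call takes 0.05 s, during which the arm holds its last target.

## Working session

There is one attempt and no reset: what is moved stays moved. The work goes in short steps, Python scripts to look and compute and a tool call to move; the robot and the scene stay as the last step left them, time stands still between calls to the robot, and variables do not carry over. Pictures are saved under pics/ and viewed, and the job is handed in when it is done.

Besides the shell and the picture viewer there is one more tool, called in YAML: its name, and indented under it one key for each argument. arm_command: Moves the arm, as the interface text tells. Shift numbers are shares of 50 cm and turn numbers shares of pi/4 rad, none past 1 either way. Its arguments: {"type":"object","properties":{"targets":{"type":"array"},"squeeze":{"type":"number"}},"required":["targets"]}

```bash
mkdir -p pics; python3 - <<'E'
from workcell import env
import cv2
print(env.state())
for n in ("scene","top","wrist"):
    p=env.camera_params(n); print(n,p)
    cv2.imwrite(f"pics/{n}0.png",env.grab_frame(n)[:,:,::-1])
E
```

```text
{'time_s': 0.0, 'qpos': array([ 7.51151016e+01,  1.83519794e+01,  8.97065044e+01, -1.18317309e-03,
        7.20423668e+01, -1.14528534e+00]), 'qvel': array([ 0.0572014 , -0.02182561, -0.09430527, -0.00760553, -0.00389639,
       -0.10176684]), 'effort': array([ 1.45893551e-03, -4.12467706e+01, -2.31982791e+01,  7.28265988e-02,
        4.56990651e-02, -1.51758968e-04]), 'ee_pos': array([136.43962122, 558.06489125, 213.11621132]), 'ee_rot': array([-1.79899147e+02, -8.91100671e-04,  1.66260752e+02]), 'force': array([-0.17939903,  0.80070655, -0.15924102]), 'torque': array([ 0.01015216, -0.00159225,  0.03642321]), 'gripper_width': 90.9200312505515}
scene {'camera_matrix': array([[530.77222107,   0.        , 317.77912641],
       [  0.        , 530.77222107, 242.93480098],
       [  0.        ,   0.        ,   1.        ]]), 'dist_coeffs': array([-0.05968819,  0.        ,  0.        ,  0.        ,  0.        ]), 'R': array([[ 0.49196706,  0.8706031 , -0.00431914],
       [ 0.73531541, -0.4181636 , -0.53333897],
       [-0.46613267,  0.25920927, -0.84589059]]), 't': array([-271.16100165, -
[... 420 characters left out ...]
0.02215711, -0.99771933]]), 't': array([ 10.45065876, 581.27130284, 927.98900521])}
wrist {'camera_matrix': array([[334.48354748,   0.        , 317.79032603],
       [  0.        , 334.48354748, 236.32488015],
       [  0.        ,   0.        ,   1.        ]]), 'dist_coeffs': array([-0.0328727,  0.       ,  0.       ,  0.       ,  0.       ]), 'hand_eye': array([[ 1.71954969e-04, -9.56588074e-01, -2.91443350e-01,
         8.20166552e+01],
       [ 9.99999977e-01,  1.26194963e-04,  1.75809014e-04,
         9.92918819e-01],
       [-1.31398123e-04, -2.91443374e-01,  9.56588074e-01,
        -1.70517774e+02],
       [ 0.00000000e+00,  0.00000000e+00,  0.00000000e+00,
         1.00000000e+00]])}
```

View pics/scene0.png

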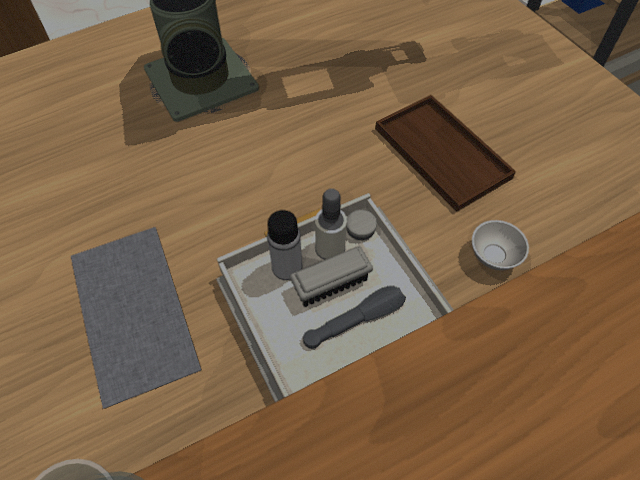

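View pics/top0.png

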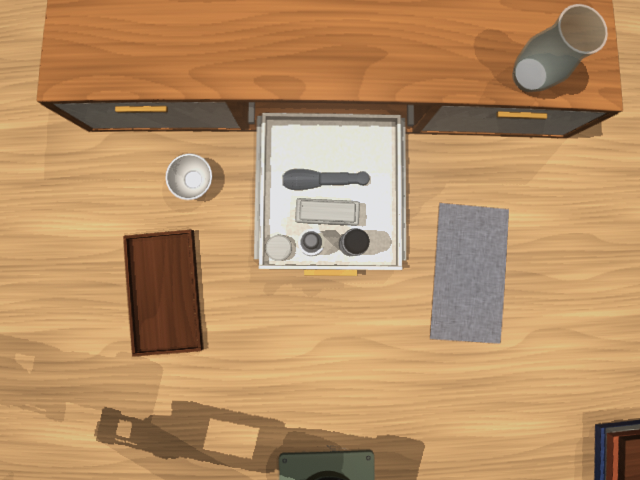

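View pics/wrist0.png

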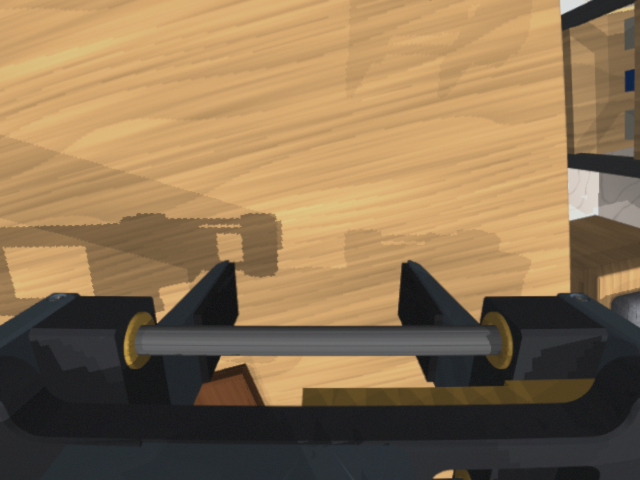

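Scene picture: can cap at (282,225), roller handle at (331,205), brush at (333,275), horn from (312,338) to (400,298). The mat is on the right (-y) and the valet tray on the left. Top picture: can at (355,241), roller (312,241), brush (328,211), horn (326,179), tin (280,247), mat (470,273), valet tray (163,292). Now I'll measure them.

```bash
cat > h.py <<'E'
from workcell import env
import numpy as np, cv2
from scipy.spatial.transform import Rotation as Ro
def pt(name,uv,z,st=None):
    p=env.camera_params(name); K=p["camera_matrix"];d=p["dist_coeffs"]
    n=cv2.undistortPoints(np.array(uv,float).reshape(-1,1,2),K,d).reshape(-1,2)
    r=np.c_[n,np.ones(len(n))]
    if name=="wrist":
        T=p["hand_eye"]; R=Ro.from_euler('xyz',st["ee_rot"],degrees=True).as_matrix()
        o=R@T[:3,3]+st["ee_pos"]; r=r@(R@T[:3,:3]).T
    else:
        o=-p["R"].T@p["t"]; r=r@p["R"]
    return o+r*((z-o[2])/r[:,2])[:,None]
def proj(name,X):
    p=env.camera_params(name)
    return cv2.projectPoints(np.array(X,float).reshape(-1,1,3),cv2.Rodrigues(p["R"])[0],p["t"],p["camera_matrix"],p["dist_coeffs"])[0].reshape(-1,2)
E
python3 - <<'E'
from h import *
im=cv2.imread("pics/top0.png"); hsv=cv2.cvtColor(im,cv2.COLOR_BGR2HSV)
def rect(m,lab,z,n=1):
    cs=sorted(cv2.findContours(m.astype(np.uint8),0,2)[0],key=cv2.contourArea)[::-1][:n]
    for c in cs:
        b=cv2.minAreaRect(c); bx=cv2.boxPoints(b); w=pt("top",bx,z)[:,:2]
        cen=pt("top",[b[0]],z)[0,:2]
        print(lab,b,cv2.contourArea(c),"cen",cen.round(1),"corners",w.round(1).tolist())
def win(m,x0,y0,x1,y1):
    o=np.zeros_like(m);o[y0:y1,x0:x1]=m[y0:y1,x0:x1];return o
S,V,H=hsv[...,1],hsv[...,2],hsv[...,0]
for s,n in ((S<70)*(V<190),'x'),: pass
rect(win((S<70)&(V<190),420,190,525,360),"mat",4)
rect(win((V<110),110,215,215,370),"valet",22)
rect(win(V<110,270,160,385,198),"horn",8)
rect(win(V<70,335,222,378,262),"can cap",142)
rect(win(V<130,298,224,328,262),"roller handle",150)
c=im[150:270,250:410];cv2.imwrite("pics/crop_top.png",cv2.resize(c,None,fx=5,fy=5,interpolation=2))
s=cv2.imread("pics/scene0.png")[180:410,205:465];cv2.imwrite("pics/crop_sc.png",cv2.resize(s,None,fx=3,fy=3,interpolation=2)[:600,:780])
E
```

```text
mat ((469.5747375488281, 272.98779296875), (70.76810455322266, 136.0885009765625), 3.979382038116455) 9329.5 cen [ 483.2 -325.4] corners [[343.5, -231.0], [640.4, -262.9], [626.5, -424.7], [325.8, -389.8]]
valet ((162.96725463867188, 292.65869140625), (120.93708801269531, 71.67352294921875), 85.27986145019531) 8381.0 cen [458.1 340.6] corners [[582.6, 429.6], [591.8, 273.0], [335.4, 254.9], [324.3, 409.8]]
horn ((326.0, 179.0), (20.0, 86.0), 90.0) 972.0 cen [697.  -13.6] corners [[721.2, 80.1], [717.5, -108.8], [673.0, -107.4], [676.9, 80.8]]
can cap ((356.5, 241.0), (24.0, 23.0), 90.0) 433.5 cen [554.2 -63.3] corners [[577.2, -42.4], [576.2, -85.5], [531.3, -84.2], [532.4, -41.2]]
roller handle ((311.0, 241.5), (19.0, 20.0), 90.0) 311.0 cen [554.9  21.6] corners [[572.9, 39.6], [572.1, 2.7], [537.0, 3.6], [537.9, 40.4]]
```

View pics/crop_top.png

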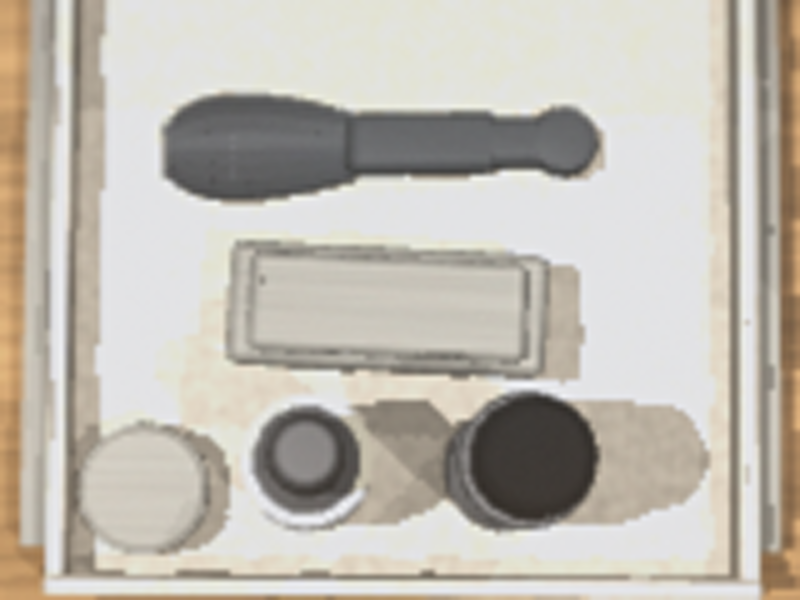

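View pics/crop_sc.png

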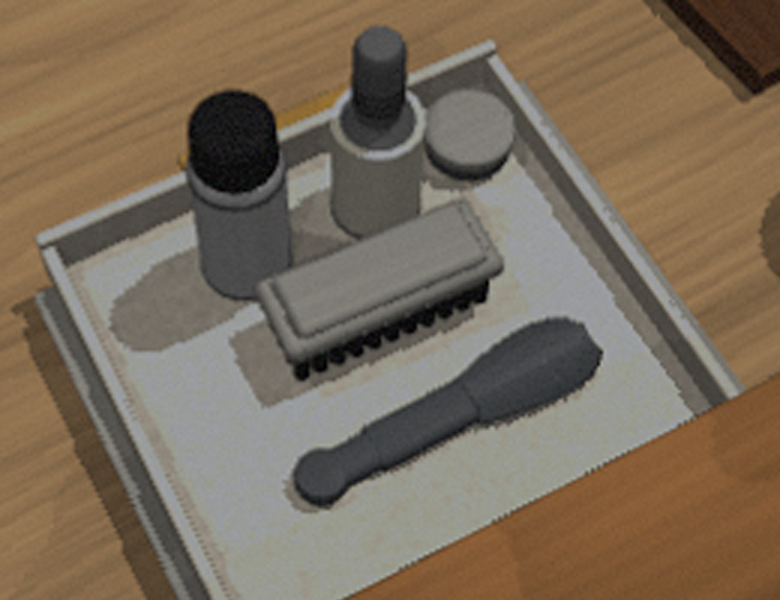

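```bash
python3 - <<'E'
from h import *
t=lambda c,z:pt("top",np.array(c)/5.+[250-.4,150-.4],z).round(1)
s=lambda c,z:pt("scene",np.array(c)/3.+[205-.33,180-.33],z).round(1)
print("can top",t([[535,457]],168),"scene cap top",s([[232,132]],168))
print("can from lower ends scene",s([[243,290]],26))
print("roller top",t([[304,451]],181),s([[380,45]],178))
print("brush back", t([[232,242],[547,258],[545,377],[228,362]],66), t([[388,310]],66))
print("crown t",t([[255,250],[527,268],[522,360],[250,348]],77)); 
print("crown sc",s([[280,296],[465,203],[500,255],[302,348]],72))
print("horn grip t",t([[348,112],[348,175],[490,113],[490,176],[163,147],[600,141]],38))
print("horn sc",s([[480,420],[465,378],[320,475],[597,352]],38))
print("tin t",t([[142,490]],49)," bottom/front wall",t([[60,585],[750,588]],58),"side walls in",t([[70,300],[730,300]],51))
print("cabinet", pt("top",[[255,113],[405,113],[100,103],[560,107]],200).round(1))
print("bowl",pt("top",[[189,177]],42).round(1))
E
```

```text
can top [[553.2 -60.9 168. ]] scene cap top [[558.  -64.2 168. ]]
can from lower ends scene [[567.1 -71.7  26. ]]
roller top [[556.7  22.4 181. ]] [[554.1  22.9 178. ]]
brush back [[648.2  50.7  66. ]
 [638.9 -78.3  66. ]
 [589.9 -76.   66. ]
 [599.   53.3  66. ]] [[618.8 -12.5  66. ]]
crown t [[643.2  41.1  77. ]
 [633.5 -68.9  77. ]
 [596.2 -65.8  77. ]
 [603.5  43.9  77. ]]
crown sc [[603.6 -65.6  72. ]
 [602.8  51.   72. ]
 [640.4  50.   72. ]
 [636.5 -70.3  72. ]]
horn grip t [[ 706.8    1.4   38. ]
 [ 679.7    2.1   38. ]
 [ 705.2  -58.9   38. ]
 [ 678.1  -58.2   38. ]
 [ 693.4   80.2   38. ]
 [ 692.3 -105.5   38. ]]
horn sc [[705.6  -0.9  38. ]
 [680.6   5.1  38. ]
 [690.7 -90.3  38. ]
 [703.1  76.1  38. ]]
tin t [[548.1  90.6  49. ]]  bottom/front wall [[ 509.7  124.2   58. ]
 [ 501.5 -159.1   58. ]] side walls in [[ 627.6  119.    51. ]
 [ 621.6 -156.2   51. ]]
cabinet [[ 783.1  115.7  200. ]
 [ 778.8 -151.7  200. ]
 [ 811.8  397.9  200. ]
 [ 791.2 -445.3  200. ]]
bowl [[701.9 277.4  42. ]]
```

```bash
cat >> h.py <<'E'
def to(x,y,z,yaw,st=None):
    st=st or env.state(); R=Ro.from_euler('xyz',st["ee_rot"],degrees=True).as_matrix()
    d=R.T@(np.array([x,y,z])-st["ee_pos"])/500
    dy=(yaw-st["ee_rot"][2]+180)%360-180
    print("to",(x,y,z,yaw),"row",d.round(3),"turn",round(-dy/45,3),"rows>=",round(max(np.linalg.norm(d)*500/41.7,abs(dy)/7.16),1))
E
cat > mat.py <<'E'
import numpy as np
# mat frame -> world
def m(x,y): a=np.radians(-6.4); return 483.2+x*np.cos(a)-y*np.sin(a), -325.4+x*np.sin(a)+y*np.cos(a)
def v(x,y): a=np.radians(4.0); return 458.1+x*np.cos(a)-y*np.sin(a), 340.6+x*np.sin(a)+y*np.cos(a)
E
python3 - <<'E'
from h import *; from mat import *
to(340,250,240,126); to(555,-62,240,86)
print(m(-110,0),m(-36,0),m(90,0),v(6.5,0))
print(pt("top",[[325,106],[325,103]],200))
E
```

```text
to (340, 250, 240, 126) row [-0.542 -0.502 -0.053] turn 0.895 rows>= 8.9
to (555, -62, 240, 86) row [-1.108 -1.006 -0.052] turn 1.783 rows>= 18.0
(np.float64(373.8855288923344), np.float64(-313.1384174573042)) (np.float64(447.42435491021854), np.float64(-321.38711844057224)) (np.float64(572.6391127244536), np.float64(-335.43220389856924)) (np.float64(464.5841663266889), np.float64(341.05341707933684))
[[793.38587252  -8.80198581 200.        ]
 [798.92530638  -8.93906765 200.        ]]
```

arm_command:
  targets:
    - [0,-0.54,-0.5,-0.05,0.9]
    - [0,-0.54,-0.5,-0.05,0.9]
    - [0,-0.54,-0.5,-0.05,0.9]
    - [0,-0.54,-0.5,-0.05,0.9]
    - [0,-0.54,-0.5,-0.05,0.9]
    - [0,-0.54,-0.5,-0.05,0.9]
    - [0,-0.54,-0.5,-0.05,0.9]
    - [0,-0.54,-0.5,-0.05,0.9]
  squeeze: 15

```text
time_s: 0.82
ee_pos: [320.2, 279.1, 236.3]
ee_rot: [-179.9, 0.1, 125.8]
force: [0.4, 0.7, -0.5]
gripper_width: 91.2
```

```bash
python3 -c "
from h import *
to(555,-62,240,86)"
```

```text
to (555, -62, 240, 86) row [-0.828 -0.018 -0.007] turn 0.884 rows>= 9.9
```

arm_command:
  targets:
    - [0.2,-0.828,-0.018,-0.007,0.884]
    - [0.2,-0.828,-0.018,-0.007,0.884]
    - [0.2,-0.828,-0.018,-0.007,0.884]
    - [0.2,-0.828,-0.018,-0.007,0.884]
    - [0.2,-0.828,-0.018,-0.007,0.884]
    - [0.2,-0.828,-0.018,-0.007,0.884]
    - [0.2,-0.828,-0.018,-0.007,0.884]
    - [0.2,-0.828,-0.018,-0.007,0.884]

```text
time_s: 1.48
ee_pos: [508.9, 4.0, 239.3]
ee_rot: [-180.0, 0.1, 86.0]
force: [1.0, 1.2, 0.6]
gripper_width: 72.9
```

arm_command:
  targets:
    - [0.2,-0.135,0,0,0]
    - [0.2,-0.135,0,0,0]
    - [0.2,-0.135,0,0,0]

```text
time_s: 1.73
ee_pos: [503.8, -68.0, 238.8]
ee_rot: [-179.9, 0.2, 85.7]
force: [0.1, 0.3, 0.0]
gripper_width: 72.8
```

```bash
python3 -c "
from h import *
st=env.state();print(st['ee_pos'],st['ee_rot'],st['gripper_width'])
cv2.imwrite('pics/w1.png',env.grab_frame('wrist')[:,:,::-1])
to(555,-62.5,240,86);to(555,-62.5,128,86)"
```

```text
[503.83183667 -67.98307668 238.81646193] [-179.91393019    0.20086796   85.66810528] 72.77320055646992
to (555, -62.5, 240, 86) row [ 0.014  0.102 -0.002] turn -0.006 rows>= 1.2
to (555, -62.5, 128, 86) row [0.014 0.102 0.222] turn -0.006 rows>= 2.9
```

View pics/w1.png

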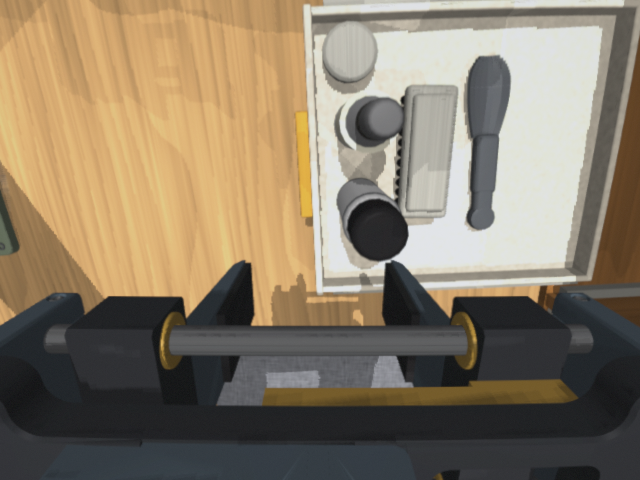

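Wrist picture: can cap at (379,231), roller handle at (383,117), brush at (430,150), all in front of the open fingers. I'll check these against the top view.

```bash
python3 -c "
from h import *
st=env.state()
print(pt('wrist',[[379,231]],168,st),pt('wrist',[[383,117]],181,st),pt('wrist',[[430,150]],79,st))
print(pt('wrist',[[470,140],[497,140],[472,195],[495,195]],38,st), pt('wrist',[[411,86],[456,86],[403,212],[447,217]],72,st))
print(pt('wrist',[[350,52]],49,st))"
```

```text
[[551.6750961  -54.70902743 168.        ]] [[553.88232585  25.83268321 181.        ]] [[617.42589555  -4.02731275  79.        ]]
[[673.66483385   0.78978921  38.        ]
 [703.11333811  -1.13531806  38.        ]
 [679.09027572 -59.47858715  38.        ]
 [705.34936719 -61.32523583  38.        ]] [[600.94885919  55.26890892  72.        ]
 [643.24788382  52.51269488  72.        ]
 [592.92257167 -65.07241559  72.        ]
 [638.81390675 -73.75468203  72.        ]]
[[547.79511554  92.85239996  49.        ]]
```

arm_command:
  targets:
    - [0.2,0.015,0.102,0,0]
    - [0.2,0.015,0.102,0,0]
    - [0.2,0.015,0.102,0.05,0]
    - [0.2,0.015,0.102,0.1,0]
    - [0.2,0.015,0.102,0.15,0]
    - [0.2,0.015,0.102,0.19,0]
    - [0.2,0.015,0.102,0.215,0]
    - [0.2,0.015,0.102,0.222,0]

```text
time_s: 2.45
ee_pos: [553.5, -60.2, 125.4]
ee_rot: [-179.6, 0.0, 85.8]
force: [-0.4, 0.1, 0.8]
gripper_width: 72.9
```

```bash
python3 -c "
from h import *
to(554.5,-61.5,128,86)
cv2.imwrite('pics/s2.png',env.grab_frame('scene')[:,:,::-1][100:400,150:550])"
```

```text
to (554.5, -61.5, 128, 86) row [-0.002  0.002 -0.005] turn -0.004 rows>= 0.1
```

View pics/s2.png

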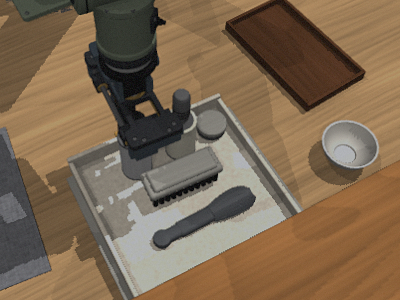

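The fingers straddle the cap at about (140,150) in the crop. Closing now.

arm_command:
  targets:
    - [0.2,0,0.002,-0.005,0]
    - [0.9,0,0.002,-0.005,0]
    - [0.9,0,0.002,-0.005,0]
    - [0.9,0,0.002,-0.005,0]
    - [0.9,0,0.002,-0.005,0]
    - [0.9,0,0.002,-0.005,0]

```text
time_s: 3.0
ee_pos: [554.9, -60.6, 129.2]
ee_rot: [-179.7, 0.0, 85.8]
force: [-1.3, -0.3, 4.0]
gripper_width: 47.5
```

arm_command:
  targets:
    - [0.9,0,0,0,0]

```text
time_s: 3.08
ee_pos: [554.8, -60.6, 129.5]
ee_rot: [-179.7, 0.0, 85.8]
force: [-0.3, 0.7, -2.2]
gripper_width: 47.7
```

Gripped, width 47.6. The pick pose is (554.8, -60.6, 129.3). Lifting.

arm_command:
  targets:
    - [0.9,0,0,-0.02,0]
    - [0.9,0,0,-0.07,0]
    - [0.9,0,0,-0.12,0]
    - [0.9,0,0,-0.16,0]
    - [0.9,0,0,-0.16,0]

```text
time_s: 3.5
ee_pos: [557.9, -61.0, 214.3]
ee_rot: [179.7, 0.1, 85.8]
force: [1.6, 0.1, -1.0]
gripper_width: 47.8
```

```bash
python3 -c "
from h import *
to(374,-313,205,86); to(374,-313,108.5,86)"
```

```text
to (374, -313, 205, 86) row [-0.53  -0.33   0.018] turn -0.005 rows>= 7.5
to (374, -313, 108.5, 86) row [-0.53  -0.331  0.211] turn -0.005 rows>= 7.9
```

arm_command:
  targets:
    - [0.9,-0.04,-0.025,0,0]
    - [0.9,-0.1,-0.06,0,0]
    - [0.9,-0.17,-0.105,0,0]
    - [0.9,-0.24,-0.15,0,0]
    - [0.9,-0.31,-0.19,0,0]
    - [0.9,-0.38,-0.235,0,0]
    - [0.9,-0.44,-0.275,0,0]
    - [0.9,-0.49,-0.305,0,0]

```text
time_s: 4.17
ee_pos: [385.3, -295.4, 212.9]
ee_rot: [179.8, 0.0, 85.7]
force: [1.0, -1.1, -1.0]
gripper_width: 47.8
```

```bash
python3 -c "
from h import *
to(374,-313,205,86); to(374,-313,108.5,86)"
```

```text
to (374, -313, 205, 86) row [-0.037 -0.02   0.016] turn -0.007 rows>= 0.5
to (374, -313, 108.5, 86) row [-0.037 -0.021  0.209] turn -0.007 rows>= 2.6
```

arm_command:
  targets:
    - [0.9,-0.037,-0.021,0.02,0]
    - [0.9,-0.037,-0.021,0.06,0]
    - [0.9,-0.037,-0.021,0.11,0]
    - [0.9,-0.037,-0.021,0.15,0]
    - [0.9,-0.037,-0.021,0.18,0]
    - [0.9,-0.037,-0.021,0.19,0]
    - [0.9,-0.037,-0.021,0.195,0]
    - [0.9,-0.037,-0.021,0.195,0]

```text
time_s: 4.83
ee_pos: [373.7, -313.1, 115.1]
ee_rot: [179.8, 0.0, 85.7]
force: [-0.4, 0.1, -2.0]
gripper_width: 47.5
```

```bash
python3 -c "
from h import *
to(374,-313,108.5,86)
cv2.imwrite('pics/s3.png',env.grab_frame('scene')[:,:,::-1][100:460,0:480])"
```

```text
to (374, -313, 108.5, 86) row [0.    0.001 0.013] turn -0.007 rows>= 0.2
```

View pics/s3.png

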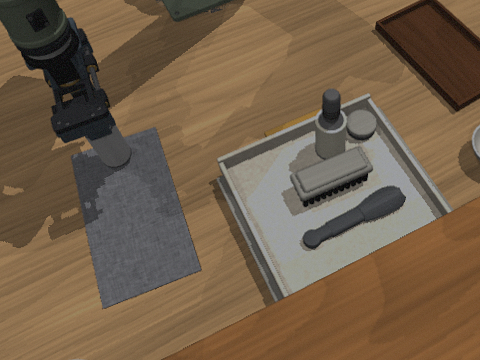

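The can is over the near end of the mat at (112,150) in the crop. Lowering the last few mm, feeling for contact.

arm_command:
  targets:
    - [0.9,0,0,0.005,0]
    - [0.9,0,0,0.009,0]
    - [0.9,0,0,0.012,0]
    - [0.9,0,0,0.014,0]
    - [0.9,0,0,0.014,0]

```text
time_s: 5.3
ee_pos: [374.1, -313.4, 108.7]
ee_rot: [179.8, 0.1, 85.7]
force: [0.3, -0.7, -2.2]
gripper_width: 47.3
```

arm_command:
  targets:
    - [0.9,0,0,0.002,0]
    - [0.9,0,0,0.004,0]
    - [0.9,0,0,0.004,0]

```text
time_s: 5.55
ee_pos: [374.3, -313.6, 107.3]
ee_rot: [179.8, 0.1, 85.7]
force: [-0.2, 0.7, 2.5]
gripper_width: 47.8
```

Contact at z 107.3, as predicted. Releasing to 73 mm and rising.

arm_command:
  targets:
    - [0.25,0,0,0,0]
    - [0.25,0,0,0,0]
    - [0.25,0,0,0,0]
    - [0.25,0,0,0,0]
    - [0.25,0,0,-0.05,0]
    - [0.25,0,0,-0.13,0]
    - [0.25,0,0,-0.21,0]
    - [0.25,0,0,-0.25,0]

```text
time_s: 6.22
ee_pos: [375.1, -314.6, 236.8]
ee_rot: [179.4, 0.3, 85.7]
force: [0.1, -0.9, -0.2]
gripper_width: 68.8
```

```bash
python3 -c "
from h import *
to(555,23,230,86)"
```

```text
to (555, 23, 230, 86) row [0.7   0.308 0.013] turn -0.006 rows>= 9.2
```

arm_command:
  targets:
    - [0.3,0.7,0.308,0,0]
    - [0.3,0.7,0.308,0,0]
    - [0.3,0.7,0.308,0,0]
    - [0.3,0.7,0.308,0,0]
    - [0.3,0.7,0.308,0,0]
    - [0.3,0.7,0.308,0,0]
    - [0.3,0.7,0.308,0,0]
    - [0.3,0.7,0.308,0,0]

```text
time_s: 6.88
ee_pos: [532.4, -17.8, 235.8]
ee_rot: [179.4, 0.3, 85.7]
force: [0.6, -0.3, 0.7]
gripper_width: 64.3
```

```bash
python3 -c "
from h import *
to(555,23,231,86);to(555,23,131,86)
cv2.imwrite('pics/t3.png',env.grab_frame('top')[:,:,::-1])"
```

```text
to (555, 23, 231, 86) row [0.085 0.039 0.01 ] turn -0.006 rows>= 1.1
to (555, 23, 131, 86) row [0.086 0.037 0.21 ] turn -0.006 rows>= 2.8
```

View pics/t3.png

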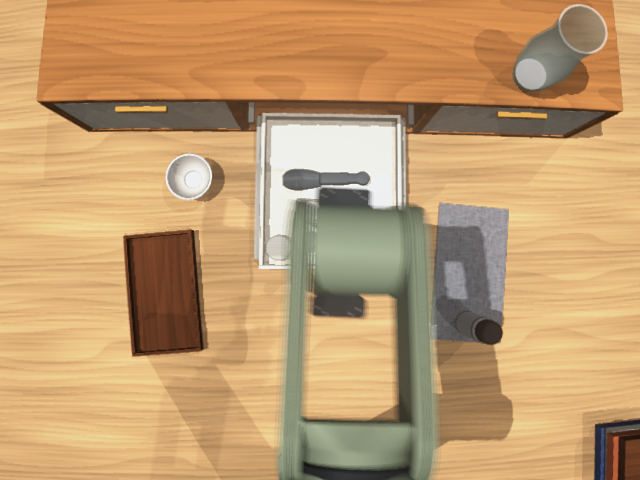

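The can stands upright on the mat, cap at (487,331). Next, the roller.

arm_command:
  targets:
    - [0.3,0.086,0.038,0.01,0]
    - [0.3,0.086,0.038,0.01,0]
    - [0.3,0.086,0.038,0.04,0]
    - [0.3,0.086,0.038,0.09,0]
    - [0.3,0.086,0.038,0.14,0]
    - [0.3,0.086,0.038,0.18,0]
    - [0.3,0.086,0.038,0.2,0]
    - [0.3,0.086,0.038,0.205,0]

```text
time_s: 7.6
ee_pos: [558.1, 29.8, 131.4]
ee_rot: [179.5, -0.0, 85.9]
force: [-0.5, -0.2, 0.6]
gripper_width: 64.3
```

arm_command:
  targets:
    - [0.3,0,0,0,0]
    - [1,0,0,0,0]
    - [1,0,0,0,0]
    - [1,0,0,0,0]
    - [1,0,0,0,0]
    - [1,0,0,0,0]
    - [1,0,0,0,0]
    - [1,0,0,0,0]

```text
time_s: 8.27
ee_pos: [558.1, 29.8, 131.6]
ee_rot: [179.5, -0.0, 85.9]
force: [-0.4, -0.5, 0.3]
gripper_width: 27.1
```

arm_command:
  targets:
    - [1,0,0,-0.02,0]
    - [1,0,0,-0.07,0]
    - [1,0,0,-0.12,0]
    - [1,0,0,-0.16,0]
    - [1,0,0,-0.16,0]
    - [1,0,0,-0.16,0]

```text
time_s: 8.77
ee_pos: [557.9, 29.9, 212.9]
ee_rot: [179.3, -0.0, 85.9]
force: [0.1, -0.3, -1.0]
gripper_width: 27.9
```

```bash
python3 -c "
from h import *
to(447.5,-321,212,86)
cv2.imwrite('pics/s4.png',env.grab_frame('scene')[:,:,::-1][100:460,0:480])"
```

```text
to (447.5, -321, 212, 86) row [-0.716 -0.171 -0.001] turn -0.001 rows>= 8.8
```

View pics/s4.png

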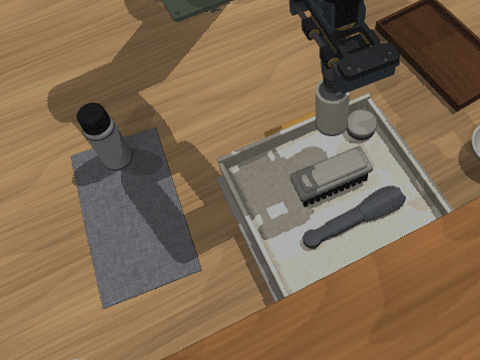

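The roller hangs upright from the gripper at (332,108) in the crop, and the can stands on the mat at (105,140). Carrying the roller over.

arm_command:
  targets:
    - [1,-0.05,-0.012,0,0]
    - [1,-0.12,-0.029,0,0]
    - [1,-0.2,-0.048,0,0]
    - [1,-0.28,-0.067,0,0]
    - [1,-0.36,-0.086,0,0]
    - [1,-0.44,-0.105,0,0]
    - [1,-0.52,-0.124,0,0]
    - [1,-0.58,-0.138,0,0]

```text
time_s: 9.48
ee_pos: [465.3, -256.8, 208.9]
ee_rot: [179.7, -0.0, 85.9]
force: [1.1, 0.0, -1.1]
gripper_width: 27.1
```

arm_command:
  targets:
    - [1,-0.04,-0.01,0,0]
    - [1,-0.06,-0.015,0,0]
    - [1,-0.06,-0.015,0,0]

```text
time_s: 9.73
ee_pos: [454.3, -287.5, 207.2]
ee_rot: [179.9, -0.1, 85.7]
force: [0.4, -0.0, -1.7]
gripper_width: 26.9
```

```bash
python3 -c "
from h import *
to(447.5,-320,117,86)"
```

```text
to (447.5, -320, 117, 86) row [-0.066 -0.009  0.18 ] turn -0.007 rows>= 2.3
```

arm_command:
  targets:
    - [1,-0.03,-0.005,0.02,0]
    - [1,-0.066,-0.009,0.06,0]
    - [1,-0.066,-0.009,0.11,0]
    - [1,-0.066,-0.009,0.15,0]
    - [1,-0.066,-0.009,0.17,0]
    - [1,-0.066,-0.009,0.178,0]
    - [1,-0.066,-0.009,0.18,0]
    - [1,-0.066,-0.009,0.18,0]

```text
time_s: 10.4
ee_pos: [448.4, -319.5, 117.7]
ee_rot: [179.8, -0.1, 85.8]
force: [-0.2, -0.1, -1.8]
gripper_width: 27.2
```

arm_command:
  targets:
    - [1,0,0,0.005,0]
    - [1,0,0,0.008,0]
    - [1,0,0,0.01,0]
    - [1,0,0,0.01,0]
    - [1,0,0,0.01,0]

```text
time_s: 10.82
ee_pos: [448.4, -319.6, 112.9]
ee_rot: [179.8, -0.1, 85.7]
force: [0.0, 1.1, -1.1]
gripper_width: 27.3
```

arm_command:
  targets:
    - [1,0,0,0.003,0]
    - [1,0,0,0.005,0]
    - [1,0,0,0.007,0]
    - [1,0,0,0.007,0]

```text
time_s: 11.15
ee_pos: [448.6, -319.7, 110.2]
ee_rot: [179.7, -0.1, 85.7]
force: [-1.2, 0.6, 4.3]
gripper_width: 27.8
```

Contact. Release and rise.

arm_command:
  targets:
    - [0.3,0,0,0,0]
    - [0.3,0,0,0,0]
    - [0.3,0,0,0,0]
    - [0.3,0,0,0,0]
    - [0.3,0,0,-0.05,0]
    - [0.3,0,0,-0.13,0]
    - [0.3,0,0,-0.19,0]
    - [0.3,0,0,-0.2,0]

```text
time_s: 11.82
ee_pos: [450.7, -321.6, 215.9]
ee_rot: [179.2, 0.3, 85.7]
force: [1.0, -0.4, 0.1]
gripper_width: 63.8
```

```bash
python3 -c "
from h import *
to(618.5,-10,205,86)"
```

```text
to (618.5, -10, 205, 86) row [0.647 0.288 0.023] turn -0.006 rows>= 8.5
```

arm_command:
  targets:
    - [0.2,0.647,0.288,0.01,0]
    - [0.2,0.647,0.288,0.01,0]
    - [0.2,0.647,0.288,0.01,0]
    - [0.2,0.647,0.288,0.01,0]
    - [0.2,0.647,0.288,0.01,0]
    - [0.2,0.647,0.288,0.01,0]
    - [0.2,0.647,0.288,0.01,0]
    - [0.2,0.647,0.288,0.01,0]

```text
time_s: 12.48
ee_pos: [608.9, -25.6, 210.6]
ee_rot: [179.3, 0.3, 85.7]
force: [0.9, -0.8, -0.7]
gripper_width: 72.7
```

arm_command:
  targets:
    - [0.2,0.06,0.03,0,0]
    - [0.2,0.06,0.03,0,0]
    - [0.2,0.06,0.03,0,0]

```text
time_s: 12.73
ee_pos: [626.3, 4.9, 209.2]
ee_rot: [179.4, 0.3, 85.9]
force: [-0.3, -1.3, -0.5]
gripper_width: 72.9
```

```bash
python3 -c "
from h import *
to(618.5,-11,150,86);to(618.5,-11,46,86)
cv2.imwrite('pics/s5.png',env.grab_frame('scene')[:,:,::-1][100:460,0:480])
cv2.imwrite('pics/w5.png',env.grab_frame('wrist')[:,:,::-1])
"
```

```text
to (618.5, -11, 150, 86) row [-0.032 -0.015  0.119] turn -0.001 rows>= 1.5
to (618.5, -11, 46, 86) row [-0.031 -0.017  0.327] turn -0.001 rows>= 3.9
```

View pics/s5.png

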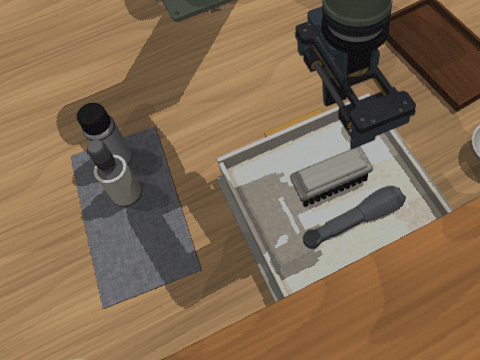

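View pics/w5.png

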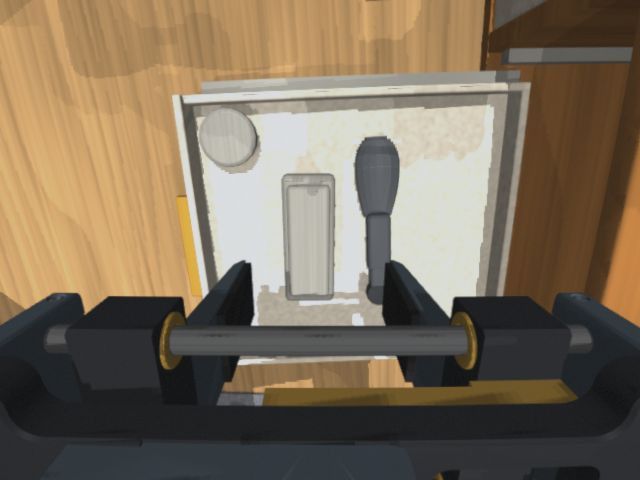

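Can and roller stand on the mat. In the wrist view the brush spans (283-335, 174-300), square to the jaws. Re-measuring its centre.

```bash
python3 -c "
from h import *
st=env.state()
print(pt('wrist',[[283,176],[334,175],[284,299],[335,300],[309,237]],66,st).round(1), st['ee_pos'],st['time_s'])
print(pt('wrist',[[288,185],[330,185],[289,294],[331,294]],78,st).round(1))
to(618.5,-11,130,86)"
```

```text
[[599.2  50.8  66. ]
 [646.6  48.1  66. ]
 [586.9 -76.   66. ]
 [639.9 -81.3  66. ]
 [618.5 -10.4  66. ]] [625.50804219   2.69324984 209.8575602 ] 12.8333
[[604.1  43.8  78. ]
 [641.9  41.   78. ]
 [594.1 -64.6  78. ]
 [636.  -67.9  78. ]]
to (618.5, -11, 130, 86) row [-0.027 -0.014  0.16 ] turn -0.006 rows>= 2.0
```

arm_command:
  targets:
    - [0.2,-0.028,-0.014,0,0]
    - [0.2,-0.028,-0.014,0.03,0]
    - [0.2,-0.028,-0.014,0.08,0]
    - [0.2,-0.028,-0.014,0.12,0]
    - [0.2,-0.028,-0.014,0.15,0]
    - [0.2,-0.028,-0.014,0.16,0]
    - [0.2,-0.028,-0.014,0.16,0]

```text
time_s: 13.42
ee_pos: [616.6, -13.1, 128.8]
ee_rot: [179.5, 0.3, 85.6]
force: [0.9, 0.7, 0.4]
gripper_width: 73.3
```

```bash
python3 -c "
from h import *
to(618.7,-12,46,86)"
```

```text
to (618.7, -12, 46, 86) row [0.003 0.003 0.166] turn -0.008 rows>= 2.0
```

arm_command:
  targets:
    - [0.2,0.003,0.003,0.02,0]
    - [0.2,0.003,0.003,0.06,0]
    - [0.2,0.003,0.003,0.1,0]
    - [0.2,0.003,0.003,0.13,0]
    - [0.2,0.003,0.003,0.155,0]
    - [0.2,0.003,0.003,0.165,0]
    - [0.2,0.003,0.003,0.167,0]
    - [0.2,0.003,0.003,0.167,0]

```text
time_s: 14.08
ee_pos: [619.4, -12.5, 45.8]
ee_rot: [179.5, 0.3, 85.6]
force: [0.7, -0.5, -0.1]
gripper_width: 72.7
```

arm_command:
  targets:
    - [0.2,0,0,0,0]
    - [0.9,0,0,0,0]
    - [0.9,0,0,0,0]
    - [0.9,0,0,0,0]
    - [0.9,0,0,0,0]
    - [0.9,0,0,0,0]
    - [0.9,0,0,0,0]
  squeeze: 20

```text
time_s: 14.67
ee_pos: [618.8, -12.4, 46.2]
ee_rot: [179.6, 0.3, 85.6]
force: [-2.2, 0.4, 4.4]
gripper_width: 49.6
```

Brush gripped (49.6 mm) at (618.8, -12.4, 46.2), yaw 85.6. Lifting.

arm_command:
  targets:
    - [0.9,0,0,-0.02,0]
    - [0.9,0,0,-0.07,0]
    - [0.9,0,0,-0.12,0]
    - [0.9,0,0,-0.16,0]
    - [0.9,0,0,-0.18,0]
    - [0.9,0,0,-0.18,0]

```text
time_s: 15.17
ee_pos: [619.9, -11.9, 138.9]
ee_rot: [179.2, 0.3, 85.6]
force: [0.7, 0.6, -2.0]
gripper_width: 49.8
```

```bash
python3 -c "
from h import *
to(572.6,-335,135,84)"
```

```text
to (572.6, -335, 135, 84) row [-0.652 -0.045  0.011] turn 0.036 rows>= 7.8
```

arm_command:
  targets:
    - [0.9,-0.05,-0.004,0,0]
    - [0.9,-0.12,-0.009,0,0]
    - [0.9,-0.2,-0.014,0,0]
    - [0.9,-0.28,-0.02,0,0]
    - [0.9,-0.36,-0.025,0,0]
    - [0.9,-0.44,-0.03,0,0]
    - [0.9,-0.52,-0.035,0,0]
    - [0.9,-0.58,-0.04,0,0]

```text
time_s: 15.83
ee_pos: [576.3, -302.4, 138.4]
ee_rot: [179.4, 0.3, 85.5]
force: [0.7, -0.4, -3.7]
gripper_width: 49.5
```

arm_command:
  targets:
    - [0.9,-0.03,-0.003,0,0]
    - [0.9,-0.03,-0.003,0,0]
    - [0.9,-0.03,-0.003,0,0]

```text
time_s: 16.08
ee_pos: [572.5, -317.7, 136.3]
ee_rot: [179.5, 0.2, 85.4]
force: [-0.1, 0.0, -3.1]
gripper_width: 50.1
```

```bash
python3 -c "
from h import *
to(572.6,-335,34,85.6)"
```

```text
to (572.6, -335, 34, 85.6) row [-0.034  0.001  0.205] turn -0.004 rows>= 2.5
```

arm_command:
  targets:
    - [0.9,-0.02,0.001,0.02,0]
    - [0.9,-0.034,0.001,0.06,0]
    - [0.9,-0.034,0.001,0.11,0]
    - [0.9,-0.034,0.001,0.15,0]
    - [0.9,-0.034,0.001,0.18,0]
    - [0.9,-0.034,0.001,0.198,0]
    - [0.9,-0.034,0.001,0.205,0]
    - [0.9,-0.034,0.001,0.205,0]

```text
time_s: 16.75
ee_pos: [572.3, -334.3, 32.7]
ee_rot: [179.6, 0.2, 85.5]
force: [0.6, 0.3, -2.8]
gripper_width: 49.9
```

arm_command:
  targets:
    - [0.9,0,0,0.005,0]
    - [0.9,0,0,0.01,0]
    - [0.9,0,0,0.013,0]
    - [0.9,0,0,0.015,0]
    - [0.9,0,0,0.015,0]

```text
time_s: 17.17
ee_pos: [572.4, -334.4, 25.4]
ee_rot: [179.6, 0.2, 85.5]
force: [0.3, -0.3, -2.7]
gripper_width: 49.9
```

arm_command:
  targets:
    - [0.9,0,0,0.002,0]
    - [0.9,0,0,0.004,0]
    - [0.9,0,0,0.004,0]

```text
time_s: 17.42
ee_pos: [572.6, -334.6, 24.2]
ee_rot: [179.6, 0.2, 85.5]
force: [-0.2, 1.1, 2.0]
gripper_width: 49.8
```

Contact. Release and rise straight up.

arm_command:
  targets:
    - [0.2,0,0,0,0]
    - [0.2,0,0,0,0]
    - [0.2,0,0,0,0]
    - [0.2,0,0,0,0]
    - [0.2,0,0,-0.06,0]
    - [0.2,0,0,-0.14,0]
    - [0.2,0,0,-0.22,0]
    - [0.2,0,0,-0.27,0]

```text
time_s: 18.08
ee_pos: [572.9, -334.7, 163.5]
ee_rot: [179.3, 0.4, 85.5]
force: [1.0, -0.2, 1.3]
gripper_width: 72.8
```

```bash
python3 -c "
from h import *
to(680,-28.5,160,89)
cv2.imwrite('pics/t6.png',env.grab_frame('top')[:,:,::-1])
cv2.imwrite('pics/s6.png',env.grab_frame('scene')[:,:,::-1][100:460,0:480])
"
```

```text
to (680, -28.5, 160, 89) row [0.628 0.165 0.005] turn -0.079 rows>= 7.8
```

View pics/t6.png

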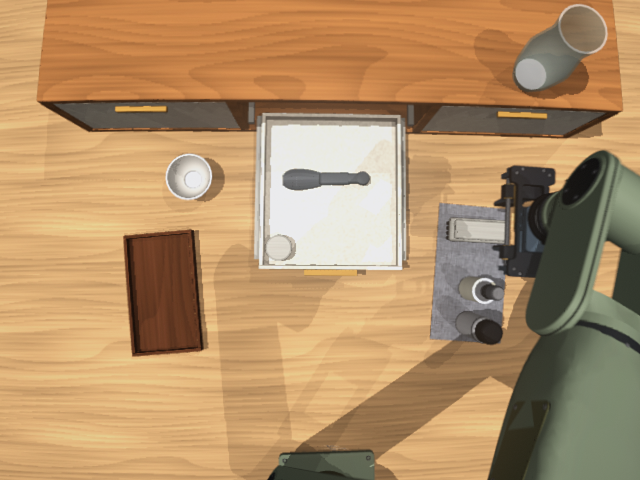

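View pics/s6.png

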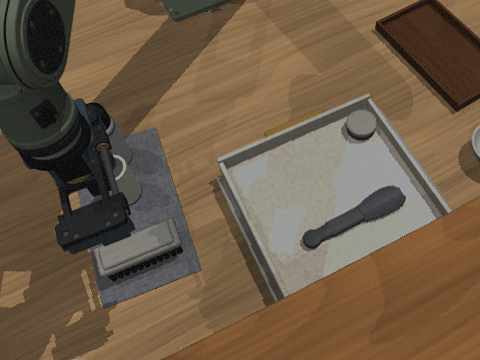

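All three stand on the mat (brush at (478,230), roller (485,290), can (487,330) in the top view). Next the horn: I grip with the TCP about 10 mm nearer than its centre, to keep the gripper's body clear of the cabinet.

arm_command:
  targets:
    - [0.15,0.62,0.165,0,-0.07]
    - [0.15,0.62,0.165,0,-0.07]
    - [0.15,0.62,0.165,0,-0.07]
    - [0.15,0.62,0.165,0,-0.07]
    - [0.15,0.62,0.165,0,-0.07]
    - [0.15,0.62,0.165,0,-0.07]
    - [0.15,0.62,0.165,0,-0.07]
    - [0.15,0.62,0.165,0,-0.07]

```text
time_s: 18.85
ee_pos: [681.5, -29.3, 162.8]
ee_rot: [179.1, 0.5, 88.7]
force: [-0.6, -0.8, -0.9]
gripper_width: 77.6
```

arm_command:
  targets:
    - [0.15,0,0,0,0]
    - [0.15,0,0,0,0]

```text
time_s: 19.02
ee_pos: [681.1, -27.3, 161.0]
ee_rot: [179.2, 0.5, 88.9]
force: [-0.7, -0.8, 0.1]
gripper_width: 77.4
```

```bash
python3 -c "
from h import *
to(683,-29,90,89);st=env.state();print(st['ee_pos'],st['qpos'])
cv2.imwrite('pics/w7.png',env.grab_frame('wrist')[:,:,::-1])
"
```

```text
to (683, -29, 90, 89) row [-0.002  0.002  0.142] turn -0.002 rows>= 1.7
[681.07156228 -27.33619548 161.00618019] [-3.03402557 29.4167701  79.52173782 -0.49859678 70.26873187 -1.78998372]
```

View pics/w7.png

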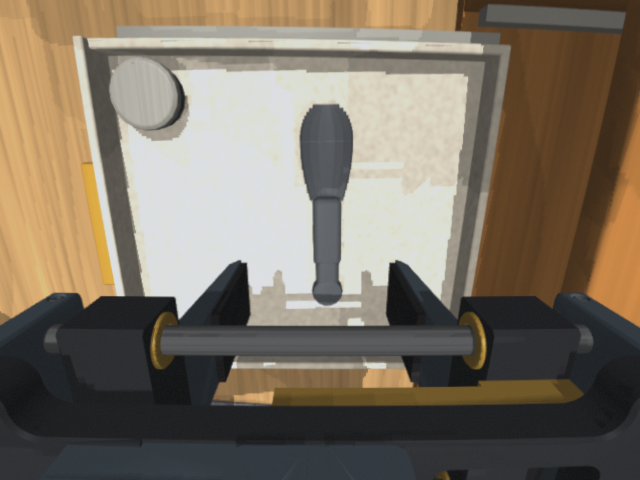

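```bash
python3 -c "
from h import *
st=env.state()
print(pt('wrist',[[313,198],[342,198],[315,262],[340,262],[325,104],[327,305]],38,st).round(1))
to(686,-30,88,89);to(686,-30,30,89)"
```

```text
[[ 6.798e+02 -4.000e-01  3.800e+01]
 [ 7.055e+02 -9.000e-01  3.800e+01]
 [ 6.802e+02 -6.130e+01  3.800e+01]
 [ 7.037e+02 -6.200e+01  3.800e+01]
 [ 6.916e+02  7.760e+01  3.800e+01]
 [ 6.909e+02 -1.071e+02  3.800e+01]]
to (686, -30, 88, 89) row [-0.     0.009  0.147] turn -0.004 rows>= 1.8
to (686, -30, 30, 89) row [0.001 0.007 0.263] turn -0.004 rows>= 3.2
```

arm_command:
  targets:
    - [0.15,-0.004,0.005,0.02,0]
    - [0.15,-0.004,0.008,0.06,0]
    - [0.15,-0.004,0.008,0.1,0]
    - [0.15,-0.004,0.008,0.14,0]
    - [0.15,-0.004,0.008,0.17,0]
    - [0.15,-0.004,0.008,0.19,0]
    - [0.15,-0.004,0.008,0.2,0]
    - [0.15,-0.004,0.008,0.2,0]

```text
time_s: 19.73
ee_pos: [685.1, -33.3, 59.8]
ee_rot: [179.4, 0.5, 88.7]
force: [-0.9, -0.1, 0.3]
gripper_width: 77.4
```

```bash
python3 -c "
from h import *
to(686,-30,31,89)
cv2.imwrite('pics/s8.png',env.grab_frame('scene')[:,:,::-1][160:460,150:550])
"
```

```text
to (686, -30, 31, 89) row [0.007 0.001 0.058] turn -0.006 rows>= 0.7
```

View pics/s8.png

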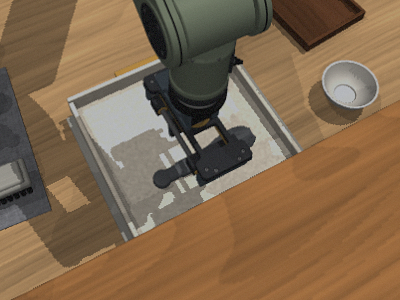

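The gripper's body is clear of the cabinet face, and the horn is between the fingers. Going down and closing.

arm_command:
  targets:
    - [0.15,0.005,0,0.02,0]
    - [0.15,0.005,0,0.04,0]
    - [0.15,0.005,0,0.05,0]
    - [0.15,0.005,0,0.056,0]
    - [0.15,0.005,0,0.058,0]
    - [0.15,0.005,0,0.058,0]
  squeeze: 12

```text
time_s: 20.28
ee_pos: [686.2, -30.7, 31.7]
ee_rot: [179.3, 0.5, 88.8]
force: [-0.1, 0.7, -0.8]
gripper_width: 77.4
```

arm_command:
  targets:
    - [0.15,0,0,0,0]
    - [1,0,0,0,0]
    - [1,0,0,0,0]
    - [1,0,0,0,0]
    - [1,0,0,0,0]
    - [1,0,0,0,0]
    - [1,0,0,0,0]
    - [1,0,0,0,0]

```text
time_s: 20.95
ee_pos: [686.3, -30.7, 31.8]
ee_rot: [179.3, 0.5, 88.8]
force: [0.5, -0.1, -0.0]
gripper_width: 33.5
```

arm_command:
  targets:
    - [1,0,0,0,0]
    - [1,0,0,0,0]
    - [1,0,0,0,0]

```text
time_s: 21.2
ee_pos: [686.5, -30.8, 31.9]
ee_rot: [179.2, 0.5, 88.8]
force: [0.6, -0.4, 0.0]
gripper_width: 26.0
```

Horn gripped (26 mm). Lifting.

arm_command:
  targets:
    - [1,0,0,-0.02,0]
    - [1,0,0,-0.06,0]
    - [1,0,0,-0.11,0]
    - [1,0,0,-0.16,0]
    - [1,0,0,-0.2,0]
    - [1,0,0,-0.22,0]
    - [1,0,0,-0.22,0]

```text
time_s: 21.78
ee_pos: [686.5, -29.7, 145.3]
ee_rot: [178.9, 0.6, 88.8]
force: [0.3, 1.0, -0.5]
gripper_width: 25.9
```

```bash
python3 -c "
from h import *
from mat import v; print(v(17.5,0))
to(580,155,150,132);to(475.6,341.8,150,184)
cv2.imwrite('pics/s9.png',env.grab_frame('scene')[:,:,::-1][160:460,150:550])
"
```

```text
(np.float64(475.55737087954697), np.float64(341.82073829052223))
to (580, 155, 150, 132) row [ 0.365 -0.221 -0.017] turn -0.961 rows>= 6.0
to (475.6, 341.8, 150, 184) row [ 0.734 -0.437 -0.025] turn -2.117 rows>= 13.3
```

View pics/s9.png

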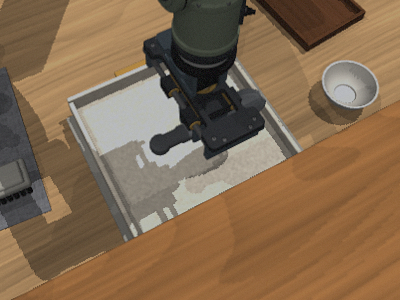

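The horn is held level, clear of the tray. Moving toward the valet tray while turning.

arm_command:
  targets:
    - [1,0.02,-0.05,0,-0.03]
    - [1,0.06,-0.1,0,-0.14]
    - [1,0.11,-0.15,0,-0.28]
    - [1,0.17,-0.18,0,-0.42]
    - [1,0.23,-0.2,0,-0.56]
    - [1,0.29,-0.22,0,-0.7]
    - [1,0.34,-0.22,0,-0.84]
    - [1,0.37,-0.22,0,-0.95]

```text
time_s: 22.5
ee_pos: [577.5, 159.9, 137.6]
ee_rot: [179.9, 0.9, 131.9]
force: [0.5, -0.5, -1.1]
gripper_width: 26.1
```

```bash
python3 -c "
from h import *
to(475.6,341.8,150,184)
"
```

```text
to (475.6, 341.8, 150, 184) row [ 0.406  0.091 -0.031] turn -1.158 rows>= 7.3
```

arm_command:
  targets:
    - [1,0.04,0.01,-0.02,-0.13]
    - [1,0.1,0.022,-0.02,-0.27]
    - [1,0.17,0.038,-0.02,-0.42]
    - [1,0.24,0.054,-0.02,-0.57]
    - [1,0.3,0.067,-0.02,-0.72]
    - [1,0.36,0.08,-0.02,-0.86]
    - [1,0.4,0.09,-0.02,-1]
    - [1,0.406,0.091,-0.02,-1]

```text
time_s: 23.17
ee_pos: [472.9, 343.8, 142.7]
ee_rot: [-179.4, 0.5, 177.3]
force: [0.4, -1.2, -0.2]
gripper_width: 26.2
```

arm_command:
  targets:
    - [1,0,0,0,-0.12]
    - [1,0,0,0,-0.15]
    - [1,0,0,0,-0.15]

```text
time_s: 23.42
ee_pos: [472.5, 342.9, 141.4]
ee_rot: [-179.2, 0.3, -176.1]
force: [1.4, -1.2, -0.9]
gripper_width: 25.7
```

```bash
python3 -c "
from h import *
to(475.6,341.8,24,184)
cv2.imwrite('pics/t9.png',env.grab_frame('top')[:,:,::-1])
cv2.imwrite('pics/s10.png',env.grab_frame('scene')[:,:,::-1][40:340,200:600])
"
```

```text
to (475.6, 341.8, 24, 184) row [-0.005  0.001  0.235] turn -0.002 rows>= 2.8
```

View pics/t9.png

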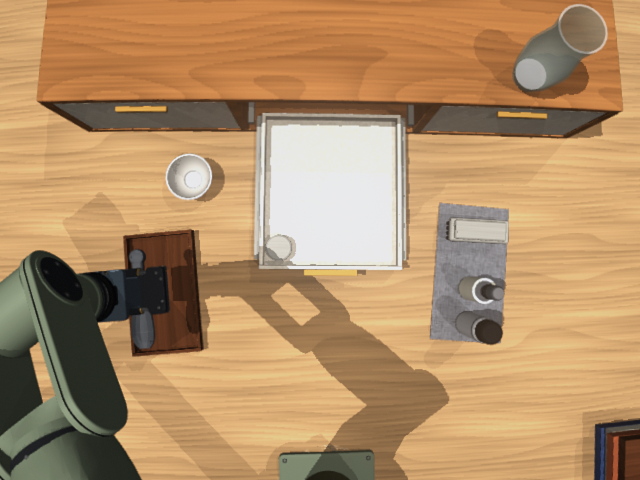

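View pics/s10.png

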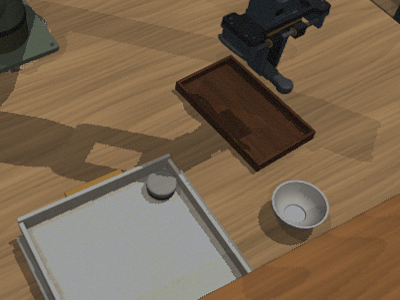

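The horn lies along the valet tray and above it; the three others still stand on the mat. Lowering; the predicted contact is at TCP z = 13.

arm_command:
  targets:
    - [1,-0.005,0.001,0.02,0]
    - [1,-0.005,0.001,0.06,0]
    - [1,-0.005,0.001,0.1,0]
    - [1,-0.005,0.001,0.15,0]
    - [1,-0.005,0.001,0.19,0]
    - [1,-0.005,0.001,0.22,0]
    - [1,-0.005,0.001,0.232,0]
    - [1,-0.005,0.001,0.235,0]

```text
time_s: 24.18
ee_pos: [475.7, 341.1, 22.7]
ee_rot: [-179.2, 0.2, -176.3]
force: [-0.2, -0.3, -0.8]
gripper_width: 26.1
```

arm_command:
  targets:
    - [1,0,0,0.005,0]
    - [1,0,0,0.01,0]
    - [1,0,0,0.014,0]
    - [1,0,0,0.017,0]
    - [1,0,0,0.017,0]

```text
time_s: 24.6
ee_pos: [475.9, 341.1, 14.5]
ee_rot: [-179.2, 0.2, -176.3]
force: [0.1, 0.3, -1.6]
gripper_width: 25.9
```

arm_command:
  targets:
    - [1,0,0,0.002,0]
    - [1,0,0,0.003,0]
    - [1,0,0,0.003,0]

```text
time_s: 24.85
ee_pos: [476.1, 341.2, 13.3]
ee_rot: [-179.2, 0.3, -176.2]
force: [0.7, 0.7, 0.5]
gripper_width: 26.3
```

```bash
python3 -c "
from h import *
s=env.state();print(s['ee_pos'],s['force'])
cv2.imwrite('pics/s11.png',cv2.resize(env.grab_frame('scene')[:,:,::-1][60:240,340:580],None,fx=3,fy=3))
"
```

```text
[476.07354688 341.23613023  13.31506091] [0.69645629 0.74284368 0.49326685]
```

View pics/s11.png

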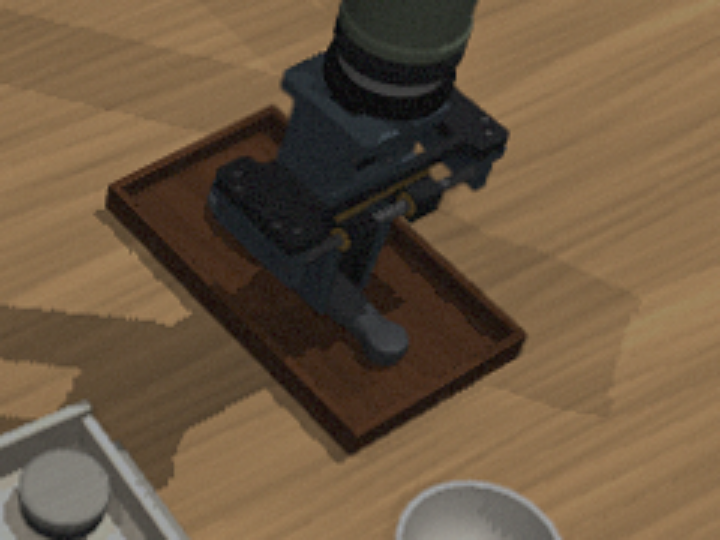

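The horn handle is inside the valet tray, well clear of the walls. Releasing gently and rising.

arm_command:
  targets:
    - [0.45,0,0,0,0]
    - [0.45,0,0,0,0]
    - [0.45,0,0,0,0]
    - [0.45,0,0,0,0]
    - [0.45,0,0,-0.05,0]
    - [0.45,0,0,-0.12,0]
    - [0.45,0,0,-0.2,0]
    - [0.45,0,0,-0.27,0]

```text
time_s: 25.57
ee_pos: [475.3, 342.9, 150.2]
ee_rot: [-179.2, 0.3, -176.3]
force: [0.4, 0.5, -0.8]
gripper_width: 49.8
```

arm_command:
  targets:
    - [0.2,0,0,-0.05,0.14]
    - [0.2,-0.05,-0.1,-0.08,0.28]
    - [0.2,-0.1,-0.2,-0.08,0.42]
    - [0.2,-0.15,-0.25,-0.08,0.56]
    - [0.2,-0.2,-0.3,-0.08,0.7]
    - [0.2,-0.25,-0.3,-0.08,0.84]
    - [0.2,-0.3,-0.3,-0.08,0.95]
    - [0.2,-0.3,-0.3,-0.08,0.95]

```text
time_s: 26.23
ee_pos: [639.1, 202.2, 192.0]
ee_rot: [-179.8, 0.8, 140.7]
force: [0.8, 0.1, -0.2]
gripper_width: 73.4
```

```bash
python3 -c "
from h import *
s=env.state();print(s['ee_pos'],s['ee_rot'])
cv2.imwrite('pics/t12.png',env.grab_frame('top')[:,:,::-1])
cv2.imwrite('pics/s12.png',cv2.resize(env.grab_frame('scene')[:,:,::-1][60:240,340:580],None,fx=3,fy=3))
"
```

```text
[639.09692289 202.19698481 191.97433532] [-179.75034087    0.83031994  140.66656716]
```

View pics/t12.png

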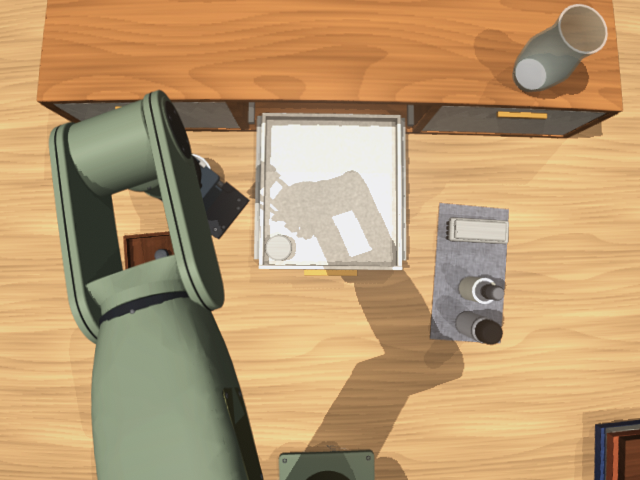

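View pics/s12.png

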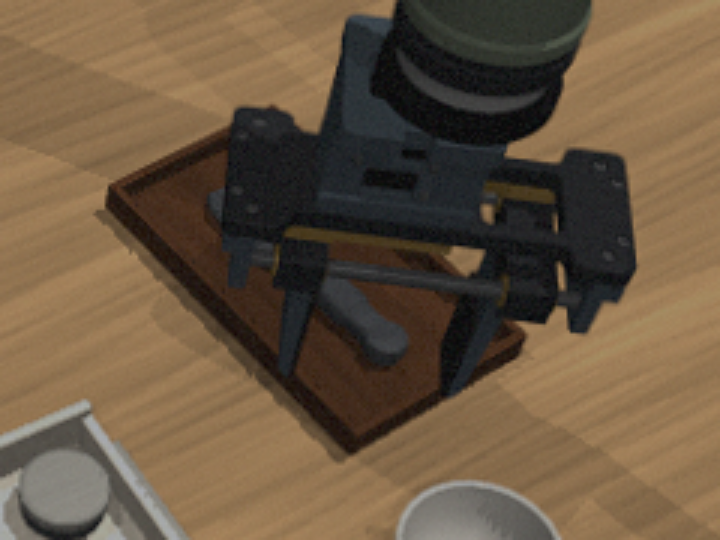

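The horn lies in the valet tray. Now back to the brush on the mat.

```bash
python3 -c "
from h import *
to(600,-60,190,100); to(572.6,-334.6,170,85.5)"
```

```text
to (600, -60, 190, 100) row [-0.277 -0.453  0.011] turn 0.911 rows>= 6.4
to (572.6, -334.6, 170, 85.5) row [-0.58  -0.914  0.058] turn 1.233 rows>= 13.0
```

arm_command:
  targets:
    - [0.2,-0.35,-0.55,0,0.9]
    - [0.2,-0.35,-0.55,0,0.9]
    - [0.2,-0.35,-0.55,0,0.9]
    - [0.2,-0.35,-0.55,0,0.9]
    - [0.2,-0.35,-0.55,0,0.9]
    - [0.2,-0.35,-0.55,0,0.9]
    - [0.2,-0.35,-0.55,0,0.9]
    - [0.2,-0.35,-0.55,0,0.9]

```text
time_s: 27.0
ee_pos: [595.5, -122.0, 196.5]
ee_rot: [180.0, 0.8, 100.6]
force: [0.3, 0.8, 0.4]
gripper_width: 72.7
```

```bash
python3 -c "
from h import *
to(572.6,-334.6,170,85.5)
cv2.imwrite('pics/t13.png',cv2.resize(env.grab_frame('top')[:,:,::-1][215:370,110:215],None,fx=3,fy=3))"
```

```text
to (572.6, -334.6, 170, 85.5) row [-0.409 -0.123  0.059] turn 0.335 rows>= 5.2
```

View pics/t13.png

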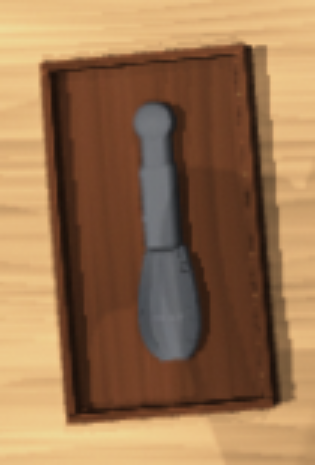

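The horn lies flat, centred and along the valet tray. Going on to the brush.

arm_command:
  targets:
    - [0.2,-0.409,-0.123,0.05,0.335]
    - [0.2,-0.409,-0.123,0.05,0.335]
    - [0.2,-0.409,-0.123,0.05,0.335]
    - [0.2,-0.409,-0.123,0.05,0.335]
    - [0.2,-0.409,-0.123,0.05,0.335]
    - [0.2,-0.409,-0.123,0.05,0.335]
    - [0.2,-0.409,-0.123,0.05,0.335]
    - [0.2,-0.409,-0.123,0.05,0.335]

```text
time_s: 27.72
ee_pos: [570.9, -339.5, 175.3]
ee_rot: [179.8, 1.0, 85.3]
force: [0.6, 0.9, -0.1]
gripper_width: 73.0
```

```bash
python3 -c "
from h import *
to(572.6,-334.6,80,85.5)"
```

```text
to (572.6, -334.6, 80, 85.5) row [0.013 0.002 0.19 ] turn -0.004 rows>= 2.3
```

arm_command:
  targets:
    - [0.2,0.013,0.003,0.02,0]
    - [0.2,0.013,0.003,0.06,0]
    - [0.2,0.013,0.003,0.11,0]
    - [0.2,0.013,0.003,0.16,0]
    - [0.2,0.013,0.003,0.18,0]
    - [0.2,0.013,0.003,0.19,0]
    - [0.2,0.013,0.003,0.19,0]
    - [0.2,0.013,0.003,0.19,0]

```text
time_s: 28.38
ee_pos: [574.0, -334.2, 81.2]
ee_rot: [179.7, 1.0, 85.4]
force: [-0.2, -1.1, 0.4]
gripper_width: 73.1
```

```bash
python3 -c "
from h import *
to(572.6,-334.6,25.5,85.5)"
```

```text
to (572.6, -334.6, 25.5, 85.5) row [ 0.001 -0.003  0.111] turn -0.003 rows>= 1.3
```

arm_command:
  targets:
    - [0.2,0,-0.003,0.02,0]
    - [0.2,0,-0.003,0.05,0]
    - [0.2,0,-0.003,0.08,0]
    - [0.2,0,-0.003,0.1,0]
    - [0.2,0,-0.003,0.109,0]
    - [0.2,0,-0.003,0.11,0]
    - [0.2,0,-0.003,0.11,0]

```text
time_s: 28.97
ee_pos: [573.0, -335.3, 26.6]
ee_rot: [179.7, 1.0, 85.4]
force: [-0.2, -0.2, 0.1]
gripper_width: 73.1
```

arm_command:
  targets:
    - [0.9,0,0,0,0]
    - [0.9,0,0,0,0]
    - [0.9,0,0,0,0]
    - [0.9,0,0,0,0]
    - [0.9,0,0,0,0]
    - [0.9,0,0,0,0]
  squeeze: 20

```text
time_s: 29.47
ee_pos: [573.1, -335.4, 27.2]
ee_rot: [179.7, 1.0, 85.4]
force: [-1.0, -0.1, 4.3]
gripper_width: 49.8
```

arm_command:
  targets:
    - [0.9,0,0,-0.02,0]
    - [0.9,0,0,-0.07,0]
    - [0.9,0,0,-0.12,0]
    - [0.9,0,0,-0.17,0]
    - [0.9,0,0,-0.21,0]
    - [0.9,0,0,-0.21,0]
    - [0.9,0,0,-0.21,0]

```text
time_s: 30.05
ee_pos: [573.0, -333.6, 133.0]
ee_rot: [179.6, 1.1, 85.4]
force: [-0.7, 0.1, -3.0]
gripper_width: 49.6
```

```bash
python3 -c "
from h import *
to(618.8,-13.2,135,85.6)"
```

```text
to (618.8, -13.2, 135, 85.6) row [ 0.646  0.04  -0.016] turn -0.005 rows>= 7.8
```

arm_command:
  targets:
    - [0.9,0.05,0.003,-0.01,0]
    - [0.9,0.12,0.007,-0.02,0]
    - [0.9,0.2,0.012,-0.02,0]
    - [0.9,0.28,0.017,-0.02,0]
    - [0.9,0.36,0.022,-0.02,0]
    - [0.9,0.44,0.027,-0.02,0]
    - [0.9,0.52,0.032,-0.02,0]
    - [0.9,0.58,0.036,-0.02,0]

```text
time_s: 30.72
ee_pos: [612.8, -42.5, 135.0]
ee_rot: [179.8, 1.0, 85.4]
force: [0.7, -0.4, -2.3]
gripper_width: 49.7
```

arm_command:
  targets:
    - [0.9,0.03,0.002,0,0]
    - [0.9,0.04,0.003,0,0]
    - [0.9,0.04,0.003,0,0]

```text
time_s: 30.97
ee_pos: [614.8, -21.3, 132.5]
ee_rot: [-179.9, 1.0, 85.6]
force: [-0.0, -1.5, -1.3]
gripper_width: 49.7
```

```bash
python3 -c "
from h import *
to(618.8,-13.2,57,85.6)"
```

```text
to (618.8, -13.2, 57, 85.6) row [0.019 0.007 0.151] turn -0.0 rows>= 1.8
```

arm_command:
  targets:
    - [0.9,0.019,0.007,0.02,0]
    - [0.9,0.019,0.007,0.06,0]
    - [0.9,0.019,0.007,0.1,0]
    - [0.9,0.019,0.007,0.13,0]
    - [0.9,0.019,0.007,0.148,0]
    - [0.9,0.019,0.007,0.15,0]
    - [0.9,0.019,0.007,0.15,0]
    - [0.9,0.019,0.007,0.15,0]

```text
time_s: 31.63
ee_pos: [619.5, -13.9, 57.9]
ee_rot: [180.0, 1.0, 85.5]
force: [-0.1, -0.1, -2.4]
gripper_width: 49.4
```

```bash
python3 -c "
from h import *
to(618.8,-13.2,50,85.6)"
```

```text
to (618.8, -13.2, 50, 85.6) row [ 0.002 -0.002  0.016] turn -0.001 rows>= 0.2
```

arm_command:
  targets:
    - [0.9,0.001,-0.001,0.005,0]
    - [0.9,0.001,-0.001,0.01,0]
    - [0.9,0.001,-0.001,0.014,0]
    - [0.9,0.001,-0.001,0.016,0]
    - [0.9,0.001,-0.001,0.018,0]
    - [0.9,0.001,-0.001,0.018,0]

```text
time_s: 32.13
ee_pos: [619.0, -13.5, 49.3]
ee_rot: [180.0, 1.0, 85.5]
force: [-1.3, -0.2, 0.1]
gripper_width: 49.9
```

arm_command:
  targets:
    - [0.9,0,0,0.002,0]
    - [0.9,0,0,0.003,0]
    - [0.9,0,0,0.003,0]

```text
time_s: 32.38
ee_pos: [619.0, -13.4, 49.3]
ee_rot: [179.9, 1.0, 85.5]
force: [-3.1, 0.4, 6.8]
gripper_width: 50.0
```

arm_command:
  targets:
    - [0.2,0,0,0,0]
    - [0.2,0,0,0,0]
    - [0.2,0,0,0,0]
    - [0.2,0,0,0,0]
    - [0.2,0,0,-0.06,0]
    - [0.2,0,0,-0.14,0]
    - [0.2,0,0,-0.22,0]
    - [0.2,0,0,-0.3,0]

```text
time_s: 33.05
ee_pos: [618.8, -10.7, 200.5]
ee_rot: [180.0, 1.0, 85.5]
force: [0.5, -0.5, -0.8]
gripper_width: 73.2
```

```bash
python3 -c "
from h import *
to(448.6,-319.7,215,85.8)"
```

```text
to (448.6, -319.7, 215, 85.8) row [-0.643 -0.291 -0.017] turn -0.006 rows>= 8.5
```

The brush is back. Now the roller.

arm_command:
  targets:
    - [0.3,-0.643,-0.291,-0.04,0]
    - [0.3,-0.643,-0.291,-0.04,0]
    - [0.3,-0.643,-0.291,-0.04,0]
    - [0.3,-0.643,-0.291,-0.04,0]
    - [0.3,-0.643,-0.291,-0.04,0]
    - [0.3,-0.643,-0.291,-0.04,0]
    - [0.3,-0.643,-0.291,-0.04,0]
    - [0.3,-0.643,-0.291,-0.04,0]

```text
time_s: 33.72
ee_pos: [457.3, -303.2, 224.9]
ee_rot: [180.0, 1.0, 85.5]
force: [-0.0, -0.2, 0.1]
gripper_width: 64.0
```

arm_command:
  targets:
    - [0.3,0,0,0,0]
    - [0.3,0,0,0,0]

```text
time_s: 33.88
ee_pos: [456.2, -305.1, 224.9]
ee_rot: [180.0, 1.0, 85.3]
force: [-0.5, -0.2, -0.4]
gripper_width: 63.8
```

```bash
python3 -c "
from h import *
to(448.6,-319.7,110.5,85.8)
cv2.imwrite('pics/t14.png',env.grab_frame('top')[:,:,::-1])
cv2.imwrite('pics/w14.png',env.grab_frame('wrist')[:,:,::-1])"
```

```text
to (448.6, -319.7, 110.5, 85.8) row [-0.026 -0.013  0.229] turn -0.011 rows>= 2.8
```

View pics/t14.png

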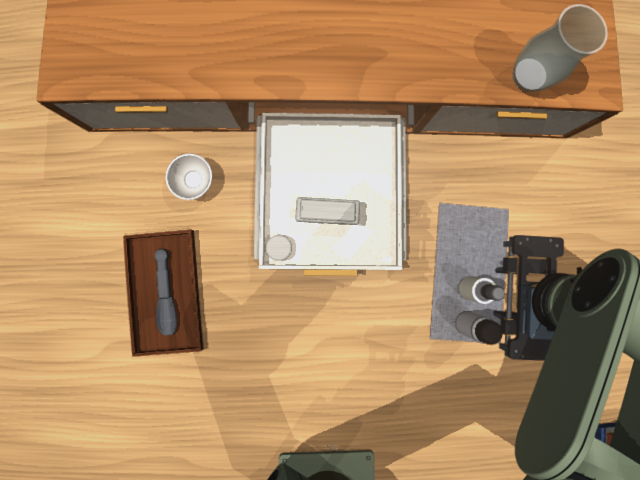

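View pics/w14.png

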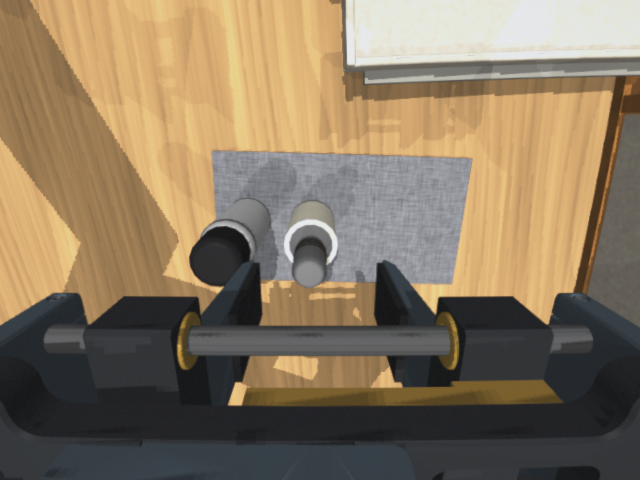

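Top view: brush back at its place (298-360, 198-224); horn in the valet tray. Roller and can stand. I'll narrow the fingers so they clear the can's cap while going down on the roller.

arm_command:
  targets:
    - [0.45,-0.015,-0.013,0,0]
    - [0.45,-0.027,-0.013,0,0]
    - [0.45,-0.027,-0.013,0,0]
    - [0.45,-0.027,-0.013,0.03,0]
    - [0.45,-0.027,-0.013,0.06,0]
    - [0.45,-0.027,-0.013,0.08,0]
    - [0.45,-0.027,-0.013,0.08,0]

```text
time_s: 34.57
ee_pos: [449.1, -315.2, 182.6]
ee_rot: [-179.8, 0.9, 85.6]
force: [0.5, 0.5, 0.4]
gripper_width: 50.1
```

```bash
python3 -c "
from h import *
to(448.6,-319.7,111,85.8)"
```

```text
to (448.6, -319.7, 111, 85.8) row [-0.007  0.     0.143] turn -0.005 rows>= 1.7
```

arm_command:
  targets:
    - [0.45,-0.01,0,0,0]
    - [0.45,-0.01,0,0.02,0]
    - [0.45,-0.01,0,0.05,0]
    - [0.45,-0.01,0,0.08,0]
    - [0.45,-0.01,0,0.11,0]
    - [0.45,-0.01,0,0.135,0]
    - [0.45,-0.01,0,0.142,0]
    - [0.45,-0.01,0,0.142,0]

```text
time_s: 35.23
ee_pos: [448.0, -321.1, 110.8]
ee_rot: [-179.7, 0.8, 85.6]
force: [-0.4, 1.0, 0.7]
gripper_width: 50.2
```

arm_command:
  targets:
    - [1,0,0,0,0]
    - [1,0,0,0,0]
    - [1,0,0,0,0]
    - [1,0,0,0,0]
    - [1,0,0,0,0]
    - [1,0,0,0,0]
  squeeze: 15

```text
time_s: 35.73
ee_pos: [448.4, -321.4, 111.6]
ee_rot: [-179.8, 0.8, 85.6]
force: [0.5, 0.1, 3.8]
gripper_width: 27.8
```

arm_command:
  targets:
    - [1,0,0,-0.02,0]
    - [1,0,0,-0.07,0]
    - [1,0,0,-0.12,0]
    - [1,0,0,-0.17,0]
    - [1,0,0,-0.21,0]
    - [1,0,0,-0.22,0]
    - [1,0,0,-0.22,0]

```text
time_s: 36.32
ee_pos: [449.5, -320.2, 223.3]
ee_rot: [-180.0, 1.0, 85.6]
force: [-0.3, -0.8, -1.8]
gripper_width: 27.8
```

```bash
python3 -c "
from h import *
to(555.5,28.1,220,85.8)"
```

```text
to (555.5, 28.1, 220, 85.8) row [ 0.711  0.157 -0.005] turn -0.005 rows>= 8.7
```

arm_command:
  targets:
    - [1,0.05,0.011,0,0]
    - [1,0.12,0.026,0,0]
    - [1,0.2,0.044,0,0]
    - [1,0.28,0.062,0,0]
    - [1,0.36,0.08,0,0]
    - [1,0.44,0.097,0,0]
    - [1,0.52,0.115,0,0]
    - [1,0.6,0.133,0,0]

```text
time_s: 36.98
ee_pos: [538.1, -24.2, 216.3]
ee_rot: [-179.7, 1.0, 85.6]
force: [0.8, -0.5, -1.0]
gripper_width: 27.5
```

arm_command:
  targets:
    - [1,0.06,0.013,0,0]
    - [1,0.08,0.017,0,0]
    - [1,0.08,0.017,0,0]
    - [1,0.08,0.017,0,0]

```text
time_s: 37.32
ee_pos: [548.7, 14.6, 214.2]
ee_rot: [-179.6, 1.0, 85.6]
force: [0.1, -0.6, -0.9]
gripper_width: 27.3
```

```bash
python3 -c "
from h import *
to(555.5,28.1,143,85.8)"
```

```text
to (555.5, 28.1, 143, 85.8) row [0.03  0.012 0.142] turn -0.004 rows>= 1.7
```

arm_command:
  targets:
    - [1,0.015,0.008,0,0]
    - [1,0.028,0.012,0.02,0]
    - [1,0.028,0.012,0.06,0]
    - [1,0.028,0.012,0.1,0]
    - [1,0.028,0.012,0.13,0]
    - [1,0.028,0.012,0.14,0]
    - [1,0.028,0.012,0.142,0]
    - [1,0.028,0.012,0.142,0]

```text
time_s: 37.98
ee_pos: [555.4, 26.5, 142.9]
ee_rot: [-179.6, 1.0, 85.6]
force: [0.8, 0.1, -1.6]
gripper_width: 27.6
```

```bash
python3 -c "
from h import *
to(555.5,28.1,133,85.8)
cv2.imwrite('pics/s15.png',env.grab_frame('scene')[:,:,::-1][100:400,150:550])"
```

```text
to (555.5, 28.1, 133, 85.8) row [0.004 0.    0.02 ] turn -0.005 rows>= 0.2
```

View pics/s15.png

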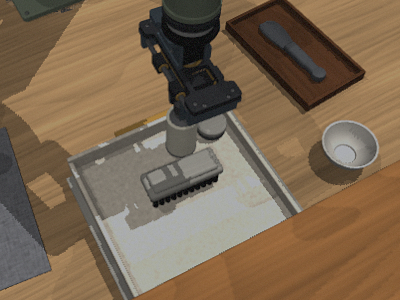

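The roller hangs just over its place, between tin and brush, at (182,135) in the crop. Lowering the last centimetre.

arm_command:
  targets:
    - [1,0.002,0,0.005,0]
    - [1,0.003,0,0.01,0]
    - [1,0.003,0,0.014,0]
    - [1,0.003,0,0.017,0]
    - [1,0.003,0,0.019,0]
    - [1,0.003,0,0.019,0]

```text
time_s: 38.53
ee_pos: [555.8, 27.9, 134.0]
ee_rot: [-179.7, 1.0, 85.6]
force: [-0.4, -0.2, -1.1]
gripper_width: 27.5
```

arm_command:
  targets:
    - [1,0,0,0.002,0]
    - [1,0,0,0.003,0]
    - [1,0,0,0.003,0]

```text
time_s: 38.78
ee_pos: [556.1, 27.7, 133.8]
ee_rot: [-179.7, 1.1, 85.6]
force: [-1.8, -1.1, 5.2]
gripper_width: 27.6
```

Contact. Release, rise, and go to the can.

arm_command:
  targets:
    - [0.35,0,0,0,0]
    - [0.35,0,0,0,0]
    - [0.35,0,0,0,0]
    - [0.35,0,0,0,0]
    - [0.35,0,0,-0.05,0]
    - [0.35,0,0,-0.12,0]
    - [0.35,0,0,-0.18,0]
    - [0.35,0,0,-0.2,0]

```text
time_s: 39.45
ee_pos: [558.9, 29.7, 238.4]
ee_rot: [179.8, 1.0, 85.6]
force: [1.0, -0.2, 0.2]
gripper_width: 59.1
```

```bash
python3 -c "
from h import *
to(374.3,-313.6,220,85.7)"
```

```text
to (374.3, -313.6, 220, 85.7) row [-0.712 -0.316  0.048] turn -0.002 rows>= 9.4
```

arm_command:
  targets:
    - [0.25,-0.712,-0.316,0,0]
    - [0.25,-0.712,-0.316,0,0]
    - [0.25,-0.712,-0.316,0,0]
    - [0.25,-0.712,-0.316,0,0]
    - [0.25,-0.712,-0.316,0,0]
    - [0.25,-0.712,-0.316,0,0]
    - [0.25,-0.712,-0.316,0,0]
    - [0.25,-0.712,-0.316,0,0]

```text
time_s: 40.12
ee_pos: [398.4, -265.8, 242.1]
ee_rot: [179.9, 1.0, 85.6]
force: [0.0, -1.2, 0.6]
gripper_width: 68.2
```

arm_command:
  targets:
    - [0.25,-0.05,-0.02,0,0]
    - [0.25,-0.05,-0.02,0,0]
    - [0.25,-0.05,-0.02,0,0]

```text
time_s: 40.37
ee_pos: [385.7, -290.7, 241.8]
ee_rot: [179.9, 0.9, 85.4]
force: [-0.4, 0.7, 0.7]
gripper_width: 68.5
```

```bash
python3 -c "
from h import *
to(374.3,-313.6,170,85.7)"
```

```text
to (374.3, -313.6, 170, 85.7) row [-0.045 -0.019  0.144] turn -0.006 rows>= 1.8
```

arm_command:
  targets:
    - [0.25,-0.045,-0.019,0,0]
    - [0.25,-0.045,-0.019,0,0]
    - [0.25,-0.045,-0.019,0.03,0]
    - [0.25,-0.045,-0.019,0.08,0]
    - [0.25,-0.045,-0.019,0.12,0]
    - [0.25,-0.045,-0.019,0.14,0]
    - [0.25,-0.045,-0.019,0.14,0]

```text
time_s: 40.95
ee_pos: [373.9, -311.2, 169.8]
ee_rot: [-179.9, 0.7, 85.5]
force: [0.1, -0.4, 0.4]
gripper_width: 68.4
```

```bash
python3 -c "
from h import *
to(374.3,-313.6,108.5,85.7)
cv2.imwrite('pics/s16.png',env.grab_frame('scene')[:,:,::-1][100:460,0:480])"
```

```text
to (374.3, -313.6, 108.5, 85.7) row [-0.003  0.001  0.123] turn -0.004 rows>= 1.5
```

View pics/s16.png

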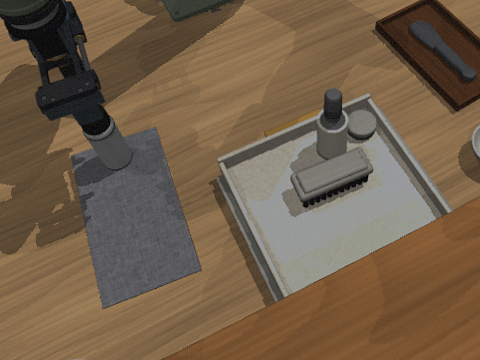

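The roller and brush stand on the white tray as at the start, and the gripper is over the can at (100,125). Going down and closing.

arm_command:
  targets:
    - [0.25,-0.004,0.001,0.02,0]
    - [0.25,-0.004,0.001,0.05,0]
    - [0.25,-0.004,0.001,0.08,0]
    - [0.25,-0.004,0.001,0.105,0]
    - [0.25,-0.004,0.001,0.118,0]
    - [0.25,-0.004,0.001,0.121,0]
    - [0.25,-0.004,0.001,0.121,0]

```text
time_s: 41.58
ee_pos: [375.4, -315.2, 111.1]
ee_rot: [180.0, 0.8, 85.5]
force: [-0.9, 0.4, -0.3]
gripper_width: 68.5
```

arm_command:
  targets:
    - [0.9,0,0,0,0]
    - [0.9,0,0,0,0]
    - [0.9,0,0,0,0]
    - [0.9,0,0,0,0]
    - [0.9,0,0,0,0]
    - [0.9,0,0,0,0]
  squeeze: 15

```text
time_s: 42.08
ee_pos: [375.5, -315.5, 111.7]
ee_rot: [179.9, 0.9, 85.5]
force: [-0.6, -1.6, 3.8]
gripper_width: 45.6
```

arm_command:
  targets:
    - [0.9,0,0,-0.01,0]
    - [0.9,0,0,-0.03,0]
    - [0.9,0,0,-0.05,0]
    - [0.9,0,0,-0.05,0]

```text
time_s: 42.42
ee_pos: [376.8, -316.1, 139.1]
ee_rot: [179.7, 1.0, 85.5]
force: [0.1, -0.2, -2.6]
gripper_width: 46.0
```

```bash
python3 -c "
from h import *
cv2.imwrite('pics/s17.png',cv2.resize(env.grab_frame('scene')[:,:,::-1][150:330,40:240],None,fx=3,fy=3))"
```

```text
(no output)
```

View pics/s17.png

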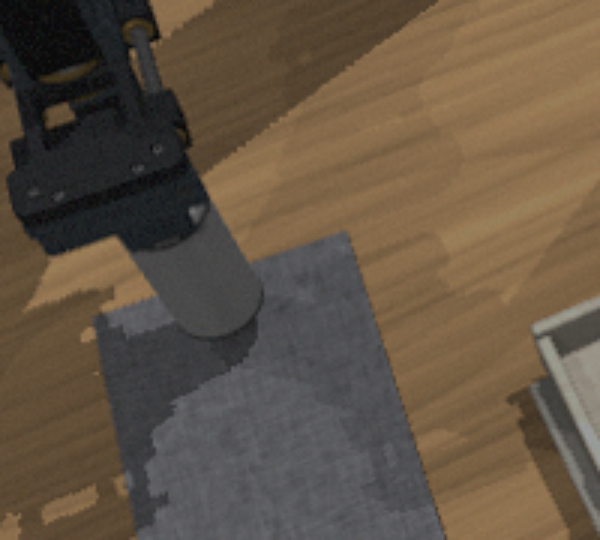

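Held upright and off the mat. Carrying the can back.

arm_command:
  targets:
    - [0.9,0,0,-0.03,0]
    - [0.9,0,0,-0.08,0]
    - [0.9,0,0,-0.13,0]
    - [0.9,0,0,-0.15,0]
    - [0.9,0,0,-0.15,0]

```text
time_s: 42.88
ee_pos: [377.3, -315.4, 215.4]
ee_rot: [179.5, 1.2, 85.5]
force: [-0.2, -0.9, -2.2]
gripper_width: 45.9
```

```bash
python3 -c "
from h import *
to(554.8,-62.5,215,85.7)"
```

```text
to (554.8, -62.5, 215, 85.7) row [ 0.532  0.314 -0.007] turn -0.004 rows>= 7.4
```

arm_command:
  targets:
    - [0.9,0.04,0.024,-0.005,0]
    - [0.9,0.1,0.06,-0.007,0]
    - [0.9,0.17,0.1,-0.007,0]
    - [0.9,0.24,0.142,-0.007,0]
    - [0.9,0.31,0.183,-0.007,0]
    - [0.9,0.38,0.224,-0.007,0]
    - [0.9,0.44,0.26,-0.007,0]
    - [0.9,0.48,0.284,-0.007,0]

```text
time_s: 43.55
ee_pos: [538.3, -84.1, 213.0]
ee_rot: [179.7, 1.1, 85.6]
force: [-0.6, -1.5, -1.9]
gripper_width: 45.8
```

arm_command:
  targets:
    - [0.9,0.015,0.009,0,0]
    - [0.9,0.02,0.012,0,0]
    - [0.9,0.02,0.012,0,0]

```text
time_s: 43.8
ee_pos: [544.3, -74.5, 211.3]
ee_rot: [179.9, 1.1, 85.7]
force: [0.4, -0.6, -2.3]
gripper_width: 45.8
```

```bash
python3 -c "
from h import *
to(554.8,-62.5,144,85.7)"
```

```text
to (554.8, -62.5, 144, 85.7) row [0.028 0.019 0.134] turn -0.0 rows>= 1.7
```

arm_command:
  targets:
    - [0.9,0.015,0.01,0,0]
    - [0.9,0.028,0.019,0.01,0]
    - [0.9,0.028,0.019,0.04,0]
    - [0.9,0.028,0.019,0.08,0]
    - [0.9,0.028,0.019,0.115,0]
    - [0.9,0.028,0.019,0.13,0]
    - [0.9,0.028,0.019,0.134,0]
    - [0.9,0.028,0.019,0.134,0]

```text
time_s: 44.47
ee_pos: [554.8, -63.0, 143.8]
ee_rot: [179.9, 1.1, 85.6]
force: [0.1, 0.1, -0.7]
gripper_width: 46.1
```

```bash
python3 -c "
from h import *
to(554.8,-62.5,133.7,85.7)"
```

```text
to (554.8, -62.5, 133.7, 85.7) row [ 0.001 -0.     0.02 ] turn -0.001 rows>= 0.2
```

arm_command:
  targets:
    - [0.9,0.001,0,0.005,0]
    - [0.9,0.001,0,0.01,0]
    - [0.9,0.001,0,0.014,0]
    - [0.9,0.001,0,0.017,0]
    - [0.9,0.001,0,0.019,0]
    - [0.9,0.001,0,0.019,0]

```text
time_s: 44.97
ee_pos: [554.7, -62.6, 134.3]
ee_rot: [179.9, 1.1, 85.6]
force: [0.4, -0.9, -2.0]
gripper_width: 45.6
```

arm_command:
  targets:
    - [0.9,0,0,0.002,0]
    - [0.9,0,0,0.003,0]
    - [0.9,0,0,0.003,0]

```text
time_s: 45.22
ee_pos: [555.0, -62.8, 133.7]
ee_rot: [179.8, 1.1, 85.7]
force: [-1.9, -0.4, 4.3]
gripper_width: 46.1
```

Contact at the predicted height. Release, rise, and back off toward the robot, clear of everything.

arm_command:
  targets:
    - [0.25,0,0,0,0]
    - [0.25,0,0,0,0]
    - [0.25,0,0,0,0]
    - [0.25,0,0,0,0]
    - [0.25,0,0,-0.05,0]
    - [0.25,0,0,-0.12,0]
    - [0.25,0,0,-0.19,0]
    - [0.25,0,0,-0.23,0]

```text
time_s: 45.88
ee_pos: [556.2, -60.5, 252.4]
ee_rot: [179.5, 1.1, 85.6]
force: [0.5, 0.4, 0.3]
gripper_width: 68.3
```

arm_command:
  targets:
    - [0.25,-0.3,-0.35,-0.02,0]
    - [0.25,-0.3,-0.35,-0.02,0]
    - [0.25,-0.3,-0.35,-0.02,0]
    - [0.25,-0.3,-0.35,-0.02,0]
    - [0.25,-0.3,-0.35,-0.02,0]
    - [0.25,-0.3,-0.35,-0.02,0]
    - [0.25,-0.3,-0.35,-0.02,0]
    - [0.25,-0.3,-0.35,-0.02,0]

```text
time_s: 46.55
ee_pos: [369.9, -197.1, 264.2]
ee_rot: [179.5, 1.1, 85.5]
force: [-0.7, 0.3, 0.2]
gripper_width: 68.2
```

```bash
python3 - <<'E'
from h import *
t=env.grab_frame('top')[:,:,::-1]; s=env.grab_frame('scene')[:,:,::-1]
cv2.imwrite('pics/t20.png',t); cv2.imwrite('pics/s20.png',s)
a=cv2.resize(cv2.imread('pics/top0.png')[150:270,250:410],None,fx=2.4,fy=2.4)
cv2.imwrite('pics/cmp.png',np.hstack([a,cv2.resize(t[150:270,250:410],None,fx=2.4,fy=2.4)]))
b=cv2.imread('pics/scene0.png')
cv2.imwrite('pics/cmps.png',np.hstack([cv2.resize(q[180:400,205:425],None,fx=1.8,fy=1.8) for q in (b,s)]))
print(env.state()['ee_pos'],env.state()['time_s'])
E
```

```text
[ 370.92671944 -196.36722112  263.8982845 ] 46.65
```

View pics/cmp.png

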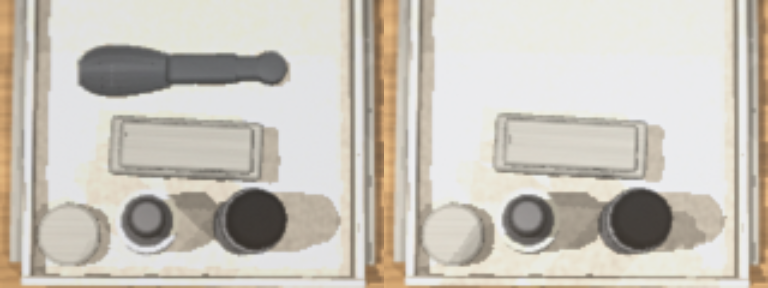

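View pics/cmps.png

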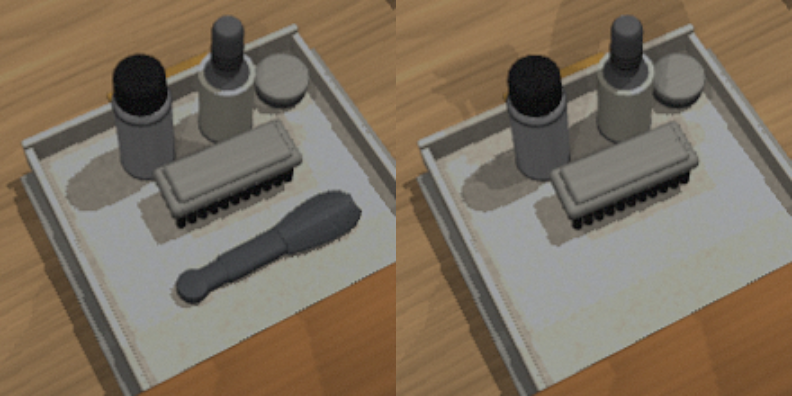

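View pics/t20.png

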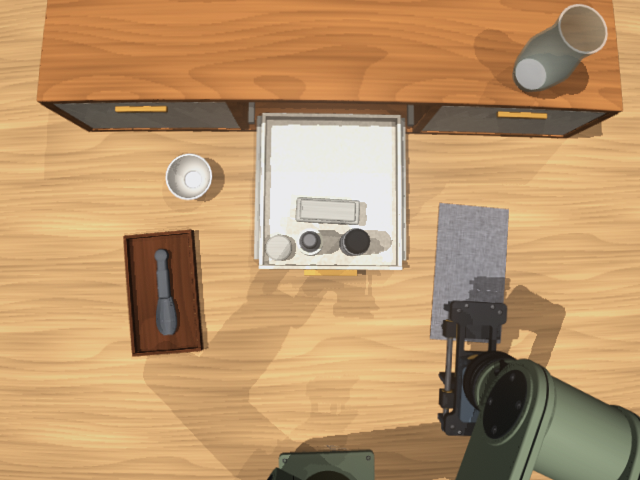

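The before and after views agree within about 1 px (about 2 mm) for the brush, roller and can. The tin and bowl have not moved, and the horn lies centred in the valet tray. Letting the arm settle, then handing in.

arm_command:
  targets:
    - [0.25,0,0,0,0]
    - [0.25,0,0,0,0]
    - [0.25,0,0,0,0]
    - [0.25,0,0,0,0]

```text
time_s: 46.98
ee_pos: [371.4, -196.0, 263.6]
ee_rot: [179.5, 1.1, 85.7]
force: [-0.1, -0.4, -0.3]
gripper_width: 68.5
```

```bash
python3 -c "
from h import *
print(env.job_done())"
```

```text
the job is handed in; nothing more can be done
None
```

The job is handed in at about 47 s. The can, roller and brush went onto the felt mat, the shoe horn went into the valet tray, and then the brush, roller and can went back to their starting places. `env.job_done()` gave no verdict.

- **Final position check:** before and after pictures from the top and scene cameras put the brush, roller and can within about 1 px (about 2 mm) of where they stood, all upright. The horn lies flat, centred and along the valet tray. The tin and bowl look unmoved, and the gripper is clear of everything.
- **Disagreements:**
  - The wrist view put the can's y about 6–9 mm from the other two cameras. I aimed nearer the other two cameras and set the can back relative to where I picked it up.
  - The first roller grip was about 3 mm off in x, so I corrected that when putting it back.
  - The second grip on the can's cap read 46 mm instead of 47.6 mm, but the can hung straight.

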